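# Recharge the gas dryer and lock it in its holder

## Task

Recharge the gas dryer: stand the empty pot squarely between the four posts of its holder, put every desiccant canister into it, then lay the spacer (spigot down, into the pot) and after it the outlet disc (stub up) flat on top. Slide the fork fully home over the disc, then prove that the disc is held by pulling straight up on its stub with about 12 N (never more than 20), hold it for a moment, and let it settle back with the fork still home. Do not knock over the beaker.

Things in the scene. Friction and masses are not known exactly. Their poses are not given: they have to be found in the camera images.
- holder: Dryer holder, fixed. Base plate x -58 to 150, y +-52 mm, 12 mm thick. Origin on the bench under the pocket's centre, +x to the fork's guide block (x 62 to 140, y +-35, 106 mm high). Pocket: rubber seat between four 10 mm posts centred at x, y = +-27 mm (2 mm play round a 62 mm part), 94 mm high with 7 mm cone tips; fingers closing along the holder's y pass in the 44 mm windows.
- holder_seat (a point): Centre of the pocket's seat, 14 mm above the bench, axes as the holder's. Seated in turn, the origins stand above this point at: pot 0, spacer 52 mm, disc 70 mm.
- fork (a joint): Place of the steel retaining fork, m: 0 drawn back, 0.065 fully home over the disc. It slides towards the holder's -x with about 2.5 N of friction, stays where left, and starts 0 to 10 mm from the back, clear of the pocket. Plate 43 mm wide, 5 mm thick, underside 95 mm above the bench (3 mm above the seated disc), with a 22 mm slot that straddles the stub.
- fork_knob (a point): Top centre of the fork's black upright knob, 14 mm thick and 36 mm tall, top 136 mm above the bench; the block's cheeks beside it are 106 mm high. It moves with the fork: 140 mm from the pocket's centre along the holder's +x with the fork back, 75 mm when home.
- blade (a joint): How far the fork's springy front blade (the two tines) is lifted by the disc under it, m; 0 at rest, stops at 0.008. It gives 1 mm for every 4 N, so a 12 N pull lifts it 3 mm. A disc pulled up first rises about 3 mm freely before it meets the tines.
- pot: Plain aluminium drying pot: open round cup 62 mm across, 60 mm tall, 4 mm wall, 5 mm floor, about 0.2 kg; starts empty and upright on the bench. Origin at the centre of its underside, z up out of the mouth.
- spacer: Beige perforated spacer plate, round: flange 62 mm across and 10 mm thick over a spigot 46 mm across and 8 mm deep; 60 g. Origin at the centre of the spigot's underside, z up through the flange (underside of the flange at 8, top face at 18 mm). Starts lying spigot down.
- disc: Steel outlet disc 62 mm across and 8 mm thick, with an upright round stub 16 mm thick and 40 mm tall at its centre (top 48 mm above the underside), 0.18 kg. Origin at the centre of its underside, z up along the stub. Starts lying flat, stub up.
- mat: Slate-grey bench mat 190 x 140 x 3 mm on which the canisters stand; fixed, its place and turn vary. Origin at the centre of its underside.
- canister1: White desiccant canister, a round cylinder 18 mm across and 20 mm tall, 14 g, standing on the mat at first; 3 to 5 of them are there (None: this one is absent). All are alike. Origin at the centre of its underside, z up along it. It may stand or lie any way in the pot: under the seated spacer there is room 54 mm across and 47 mm high, so spread them, not three on end.
- canister2: White desiccant canister, a round cylinder 18 mm across and 20 mm tall, 14 g, standing on the mat at first; 3 to 5 of them are there (None: this one is absent). All are alike. Origin at the centre of its underside, z up along it. It may stand or lie any way in the pot: under the seated spacer there is room 54 mm across and 47 mm high, so spread them, not three on end.
- canister3: White desiccant canister, a round cylinder 18 mm across and 20 mm tall, 14 g, standing on the mat at first; 3 to 5 of them are there (None: this one is absent). All are alike. Origin at the centre of its underside, z up along it. It may stand or lie any way in the pot: under the seated spacer there is room 54 mm across and 47 mm high, so spread them, not three on end.
- canister4: White desiccant canister, a round cylinder 18 mm across and 20 mm tall, 14 g, standing on the mat at first; 3 to 5 of them are there (None: this one is absent). All are alike. Origin at the centre of its underside, z up along it. It may stand or lie any way in the pot: under the seated spacer there is room 54 mm across and 47 mm high, so spread them, not three on end.
- canister5: White desiccant canister, a round cylinder 18 mm across and 20 mm tall, 14 g, standing on the mat at first; 3 to 5 of them are there (None: this one is absent). All are alike. Origin at the centre of its underside, z up along it. It may stand or lie any way in the pot: under the seated spacer there is room 54 mm across and 47 mm high, so spread them, not three on end.
- beaker: Glass beaker, 68 mm across, 85 mm tall: not to be knocked over. Origin under its centre.
Not all that is in view belongs to the job. There is more than one size of the spacer; the job needs the smaller.

How it is judged (in metres and radians):
On the way, in this order (a step that is already met when the one before it is completed fails the run):
1. the pot stands squarely on the seat between the four posts, let go (z of pot in the frame of holder_seat between -0.003 and 0.003 m and horizontal distance between pot and holder_seat below 0.005 m and angle between pot's own z axis and vertical below 0.06 rad and contact force between the fingers and pot below 0.3 N), for 0.2 s.
2. with every canister in the pot, the spacer sits flat on its rim, spigot inside, let go (z of pot in the frame of holder_seat between -0.003 and 0.003 m and horizontal distance between each of pot, spacer and holder_seat below 0.005 m and angle between each of pot, spacer's own z axis and vertical below 0.06 rad and horizontal distance between each of canister1, canister2, canister3, canister4, canister5 and pot below 0.031 m and z of canister1 in the frame of pot between 0 and 0.06 m and z of canister2 in the frame of pot between 0 and 0.06 m and z of canister3 in the frame of pot between 0 and 0.06 m and z of canister4 in the frame of pot between 0 and 0.06 m and z of canister5 in the frame of pot between 0 and 0.06 m and z of spacer in the frame of holder_seat between 0.049 and 0.055 m and contact force between the fingers and spacer below 0.3 N), for 0.2 s.
3. the disc lies flat on the spacer, let go, the fork not yet over it (z of pot in the frame of holder_seat between -0.003 and 0.003 m and horizontal distance between each of pot, spacer, disc and holder_seat below 0.005 m and angle between each of pot, spacer, disc's own z axis and vertical below 0.06 rad and z of spacer in the frame of holder_seat between 0.049 and 0.055 m and z of disc in the frame of holder_seat between 0.067 and 0.073 m and contact force between the fingers and disc below 0.3 N and value of joint fork below 0.03 m), for 0.2 s.
4. the fork is pushed fully home over the disc (z of disc in the frame of holder_seat between 0.067 and 0.073 m and horizontal distance between disc and holder_seat below 0.005 m and angle between disc's own z axis and vertical below 0.06 rad and value of joint fork above 0.061 m), for 0.2 s.
5. the disc is pulled up against the fork with 7 N or more for 0.3 s, the fork staying home (value of joint fork above 0.061 m and contact force between disc and blade above 7 N and value of joint blade above 0.0012 m), for 0.3 s.
At the end, for the whole second after the job is handed in: The pot, spacer and disc are stacked on the seat: each within 3 mm of its seated height, within 5 mm of the pocket's centre and within 0.06 rad of level; every canister is inside the pot; the fork is home (0.061 or more) and its blade down (under 1 mm); all let go and at rest (all of step 4 and z of pot in the frame of holder_seat between -0.003 and 0.003 m and horizontal distance between each of pot, spacer and holder_seat below 0.005 m and angle between each of pot, spacer's own z axis and vertical below 0.06 rad and z of spacer in the frame of holder_seat between 0.049 and 0.055 m and horizontal distance between each of canister1, canister2, canister3, canister4, canister5 and pot below 0.031 m and z of canister1 in the frame of pot between 0 and 0.06 m and z of canister2 in the frame of pot between 0 and 0.06 m and z of canister3 in the frame of pot between 0 and 0.06 m and z of canister4 in the frame of pot between 0 and 0.06 m and z of canister5 in the frame of pot between 0 and 0.06 m and linear speed of each of pot, spacer, disc below 0.02 m/s and value of joint blade below 0.001 m); the robot touches nothing.
It fails at once if the disc is pulled against the fork with more than 20 N (contact force between disc and blade above 20 N).
It fails at once if the beaker is knocked over (angle between beaker's own z axis and vertical above 0.7 rad).
Of canister1, canister2, canister3, canister4, canister5 only 3 to 5 are there at a start; the rules pass over those that are not, and their reading is None.
At some moment in a run one of pot, spacer, disc, canister1, canister2, canister3, canister4, canister5 may be knocked a few centimetres aside while the robot is not near it.
Once in a run the grip may slacken for a moment while it holds something.
It also fails if it takes over 210 s, if anything falls off the work surface, if the arm or the gripper's body presses on something with over 40 N, if the wrist force passes 120 N, or if a joint passes its speed limit or range.

## Robot

A 6-joint arm with a two-finger parallel gripper is mounted at the origin on the work surface. World frame = base frame: x ahead of the robot, y to its left, z up, the work surface at z = 0. Lengths are in mm, angles in rad, forces in N, time in s.
With the tool pointing down it reaches from about 400 to 925 mm from the base axis. Payload 12.5 kg.
Tool frame: the origin (TCP) lies midway between the tips of the shut fingers; the grasp point (between the pads) lies 19 mm behind it; z points along the fingers, y is the line along which they close (so a half turn about z gives the same grasp; the last joint's range is limited). The gripper opens to 95 mm and grips with 3 to 60 N. Pads are 20 mm wide; open, the fingers measure 119 mm over their backs; the gripper's body (75 mm by 180 mm) begins 59 mm behind the grasp point.
Start: joints at [1.022, 0.491, 1.559, -0, 1.092, -0.106], TCP at [267.781, 564.748, 214.661] pointing down, gripper open.
Joint ranges: [-3.1, 3.1], [-0.84, 2.19], [0.05, 2.79], [-1.13, 4.28], [0.06, 2.93], [-2.69, 2.69]. Speed limits (rad/s): [2.22, 2.22, 2.79, 3.14, 3.14, 3.14].

## Interface

Orientations are given as [roll, pitch, yaw] about the fixed x, y, z axes, in that order (R = Rz(yaw) Ry(pitch) Rx(roll)).
In Python, from cell import readout, eyes, env gives the robot as it stands.
- The arm moves only by the tool move_arm, never from a script. Its argument "plan" is a list of rows, each a list of 3 entries, a list of its own where there are three numbers: the turn, a rotation vector about the tool's x, y, z in degrees, then the shift along the tool's x, y, z in m, then the gripper command: -1 is shut, 1 is fully open, values between are in proportion. In form: [[[ax, ay, az], [x, y, z], jaw], ...]. A call has 1 to 5 rows; each row is the pose to reach, as a shift and turn from the pose commanded when the call began, along the tool's axes at that moment; what a row does not reach only later rows make up. A row lasts 1/8 s, in which the tool goes at most 62.5 mm and 10.7 degrees, less where a joint would pass 70% of its speed; a pose out of reach is approached as far as the arm can. A call with a gripper value outside its range is refused whole. The fingers move at their own pace and stop on an object; the grip force is fixed at half the most. Time passes only in rows, so rows that repeat a pose let the fingers close. It gives the time, the measured TCP pose, the force, the opening and the grip force at its end, in the units of the state.
- readout.state(): the state, without advancing time (a new reading comes with each control period).
- eyes.read_camera(name): name is "scene" or "side" or "wrist"; returns a dict with "img" (420x560x3 uint8, red, green, blue), "K" (3x3 intrinsics, pixels), "extrinsics" (4x4, takes a point from camera to world coordinates). Camera axes: x right, y up, looking along -z (the intrinsics and any distortion apply to the point x, -y, -z); pixel columns grow to the right and rows downward; lengths in mm; the calibration is good to about 2 mm. A picture is of the moment at which its call begins. There is no depth.
- env.job_done(): hands the job in; it is judged then, once.
Trained networks look in a picture, given as the dict that the camera call returned (one of the last four; its "shot" number tells which), for a name from the list of things; names that differ only in an ending like _2 or _b are one class to them, and where a whole thing is asked for, a point or a joint stands for the part that bears it (a point fixed in the world has none). Each returns a list of dicts, best first, with "score" (0 to 1); they miss things now and then, are a little off and sometimes report something else, mostly with a low value. They report only what shows in the picture. A call takes as long as a camera call. They do not tell look-alikes from the thing itself.
- eyes.cut_out(picture, name): "mask" (420x560 bool, what is visible of it) and "uv" ([column, row] in pixels, amid what is visible of it).
The state is a dict: "t": time; "joints": joint angles; "qvel": joint speeds; "tau": joint torques, N m; "eef_pos": TCP position; "tcp_rot": TCP orientation; "ft_force": force on the tool from outside, world axes, zero at the start; "moment": the same for the moment, N m; "opening": opening from 0.0 (shut) to 1.0 (fully open); "grip_force": force on a finger pad.
Only numpy, scipy, OpenCV 4.12 (cv2) and the standard library are available. Lean on these libraries where they do the work, as an engineer would, in place of code of your own. Each camera call takes 0.05 s, during which the arm holds its last target. There are 200 camera calls.

## Working session

There is one attempt and no reset: what is moved stays moved. The work goes in short steps, Python scripts to look and compute and a tool call to move; the robot and the scene stay as the last step left them, time stands still between calls to the robot, and variables do not carry over. Pictures are saved under pics/ and viewed, at most 14 in all, crops included, and the job is handed in when it is done.

Besides the shell and the picture viewer there is one more tool, called after "Request:" in YAML: its name, and indented under it one key for each argument. move_arm: Moves the arm, as the interface text tells. Its arguments: {"type":"object","properties":{"plan":{"type":"array","items":{"type":"array"}}},"required":["plan"]}

```bash
ls; mkdir -p pics; cat > h.py <<'E'
import numpy as np, cv2
from cell import readout, eyes, env
def cam(n): return eyes.read_camera(n)
def save(p,f): cv2.imwrite('pics/'+f,p['img'][:,:,::-1])
def ray(p,uv):
    K=np.array(p['K']);E=np.array(p['extrinsics'])
    d=np.linalg.inv(K)@[uv[0],uv[1],1]
    d=E[:3,:3]@[d[0],-d[1],-d[2]]
    return E[:3,3],d
def at(p,uv,z):
    o,d=ray(p,uv); return o+d*(z-o[2])/d[2]
def proj(p,X):
    K=np.array(p['K']);E=np.array(p['extrinsics'])
    c=E[:3,:3].T@(np.array(X)-E[:3,3]); q=K@[c[0],-c[1],-c[2]]; return q[:2]/q[2]
E
python3 - <<'E'
from h import *
print(readout.state())
for n in ['scene','side','wrist']:
    p=cam(n); save(p,n+'0.png'); print(n,[k for k in p],np.round(p['K'],1).tolist(),np.round(p['extrinsics'],3).tolist(),p.get('dist'))
    if n=='wrist': continue
    for o in ['holder','fork_knob','pot','spacer','disc','mat','canister1','beaker']:
        r=eyes.cut_out(p,o)
        print(o,[(round(d['score'],2),np.round(d['uv']).tolist(),int(d['mask'].sum())) for d in r])
E
```

```text
pics
{'t': 0.0, 'joints': array([ 1.02240659e+00,  4.91566744e-01,  1.55945230e+00, -5.43408597e-05,
        1.09169401e+00, -1.05597406e-01]), 'qvel': array([-2.52755939e-04, -8.85600941e-04, -1.83175488e-04, -5.00202213e-04,
        1.11080592e-03,  1.55593067e-05]), 'tau': array([-9.07919621e-04, -6.12640929e+01, -2.58183843e+01,  6.92315586e-02,
        4.81304736e-02, -1.28253923e-04]), 'eef_pos': array([267.65153199, 564.5186856 , 214.05630497]), 'tcp_rot': array([-3.14047342e+00, -7.01649106e-05,  2.69882536e+00]), 'ft_force': array([ 0.08562767, -0.42840366, -0.0932264 ]), 'moment': array([ 0.00848498,  0.01104703, -0.0322716 ]), 'grip_force': 0.0, 'opening': 1.0012323028818104}
scene ['img', 'K', 'extrinsics', 'shot'] [[424.5, 0.0, 286.0], [0.0, 424.5, 211.6], [0.0, 0.0, 1.0]] [[-0.629, -0.661, 0.41, 924.479], [0.778, -0.532, 0.334, 305.868], [-0.003, 0.529, 0.848, 890.456], [0.0, 0.0, 0.0, 1.0]] None
holder [(0.67, [316.0, 213.0], 4264)]
fork_knob [(0.72, [342.0, 209.0], 739), (0.22, [422.0, 263.0], 81)]
pot [(0.56, [204.0, 194.0], 715)]
spacer [(0.88, [143.0, 171.0], 695),
[... 654 characters left out ...]
 532), (0.27, [341.0, 375.0], 68)]
spacer [(0.8, [286.0, 145.0], 212), (0.8, [252.0, 146.0], 394)]
disc [(0.61, [314.0, 183.0], 290), (0.3, [263.0, 179.0], 538)]
mat [(0.65, [312.0, 364.0], 5212), (0.32, [341.0, 376.0], 63)]
canister1 [(0.64, [284.0, 376.0], 85), (0.62, [312.0, 372.0], 89), (0.44, [343.0, 376.0], 100), (0.4, [340.0, 342.0], 74)]
beaker [(0.8, [224.0, 203.0], 724), (0.73, [310.0, 248.0], 2743), (0.36, [312.0, 361.0], 5291), (0.23, [314.0, 185.0], 284)]
wrist ['img', 'K', 'extrinsics', 'shot'] [[302.0, 0.0, 277.2], [0.0, 302.0, 207.8], [0.0, 0.0, 1.0]] [[0.429, -0.875, -0.225, 204.511], [0.903, 0.416, 0.108, 593.424], [-0.001, -0.25, 0.968, 384.995], [0.0, 0.0, 0.0, 1.0]] None
```

View pics/scene0.png

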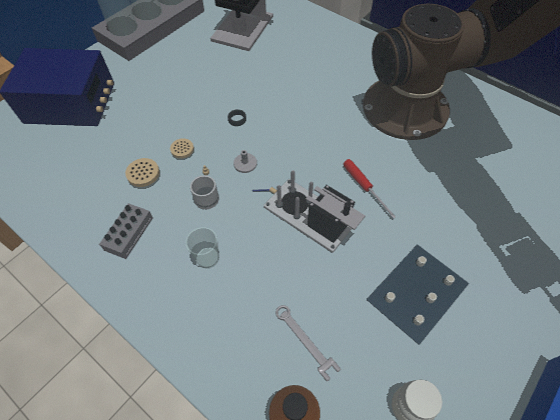

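View pics/side0.png

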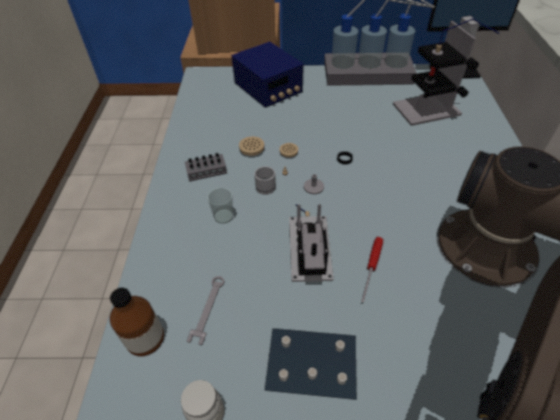

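View pics/wrist0.png

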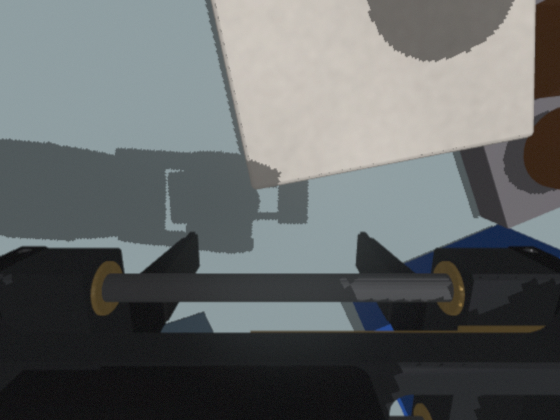

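The pictures show five canisters on the mat, the small spacer at scene (182,149) / side (288,151), the pot at (204,192) / (265,180), the disc at (245,162) / (314,185) and the beaker at (203,247) / (221,206). The holder's pocket points away from the mat.

```bash
cat >> h.py <<'E'
from scipy.spatial.transform import Rotation as R
def tool():
    s=readout.state(); T=np.eye(4); T[:3,:3]=R.from_euler('xyz',s['tcp_rot']).as_matrix(); T[:3,3]=s['eef_pos']; return T,s
def tri(p,a,q,b):
    (o1,d1),(o2,d2)=ray(p,a),ray(q,b); A=np.c_[d1,-d2]; t=np.linalg.lstsq(A,o2-o1,rcond=None)[0]
    x,y=o1+t[0]*d1,o2+t[1]*d2; return np.round((x+y)/2,1).tolist(),round(np.linalg.norm(x-y),1)
E
python3 - <<'E'
from h import *
T,s=tool(); w=cam('wrist'); print('toolcam',np.round(np.linalg.inv(T)@w['extrinsics'],3).tolist(),'tcp px',proj(w,T[:3,3]),'tool R',np.round(T[:3,:3],3).tolist())
a=cam('scene');b=cam('side')
print('pot',tri(a,(204,192),b,(265,180)),'disc',tri(a,(245,162),b,(314,185)),'spacer',tri(a,(182,149),b,(288,151)),'big',tri(a,(143,173),b,(252,147)),'beaker',tri(a,(203,247),b,(221,206)))
for u,v in [((422,261),(340,345)),((450,280),(342,379)),((390,297),(286,341)),((432,297),(312,373)),((419,320),(284,375))]: print('can',tri(a,u,b,v), at(a,u,13).round())
# post tips & knob guesses in crops
for p,n,c in [(a,'scene',(250,160,380,260)),(b,'side',(270,190,360,290))]:
    x0,y0,x1,y1=c; im=cv2.resize(p['img'][y0:y1,x0:x1,::-1],None,fx=6,fy=6,interpolation=cv2.INTER_CUBIC); cv2.imwrite(f'pics/h_{n}.png',im[:600,:800])
E
```

```text
toolcam [[-0.001, 0.968, 0.25, 69.457], [1.0, 0.001, 0.001, -1.197], [0.001, 0.25, -0.968, -170.335], [0.0, 0.0, 0.0, 1.0]] tcp px [279.6571035  248.66146588] tool R [[-0.904, 0.428, 0.0], [0.428, 0.904, 0.0], [-0.0, 0.0, -1.0]]
pot ([592.3, -223.8, 34.1], np.float64(0.5)) disc ([447.1, -221.7, 12.7], np.float64(2.3)) spacer ([523.2, -378.9, 15.9], np.float64(1.4)) big ([641.5, -399.6, 16.1], np.float64(0.5)) beaker ([707.3, -108.7, 49.7], np.float64(4.7))
can ([414.5, 283.0, 23.0], np.float64(2.0)) [409. 283.  13.]
can ([415.9, 354.1, 20.5], np.float64(0.1)) [411. 355.  13.]
can ([531.1, 271.8, 20.0], np.float64(1.5)) [529. 272.  13.]
can ([476.9, 342.4, 23.1], np.float64(0.2)) [472. 343.  13.]
can ([535.4, 345.3, 18.2], np.float64(1.7)) [534. 346.  13.]
```

View pics/h_scene.png

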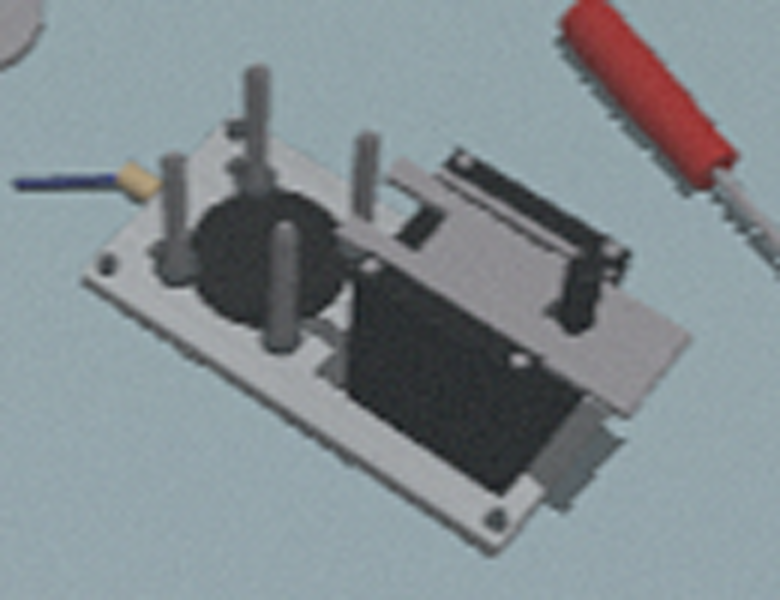

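The crop shows the four post tips at scene (293.0,171.7), (311.2,182.5), (279.2,186.3) and (297.7,198.0), with the fork drawn back and the knob top at about (347.5,202). I'll look at it from above with the wrist camera as well.

```bash
cat >> h.py <<'E'
def go(x,y,z,yaw=None):
    """shift in current tool axes (mm) & yaw change (deg, tool z) to reach pose; measured TCP as reference"""
    T,s=tool(); d=T[:3,:3].T@(np.array([x,y,z])-T[:3,3])
    w=np.zeros(3)
    if yaw is not None:
        Rt=R.from_euler('xyz',[np.pi,0,yaw]).as_matrix(); w=np.degrees(R.from_matrix(T[:3,:3].T@Rt).as_rotvec())
    print('go',d.round(1),w.round(2)); return d
E
python3 - <<'E'
from h import *
a=cam('scene')
P=[at(a,u,94) for u in [(293,171.7),(311.2,182.5),(279.2,186.3),(297.7,198)]]
print(np.round(P,1)); c=np.mean(P,0); print(c)
ex=(P[1]-P[0]+P[3]-P[2])/2; ey=(P[0]-P[2]+P[1]-P[3])/2
print(ex,ey,np.linalg.norm(ex),np.linalg.norm(ey),np.degrees(np.arctan2(ex[1],ex[0])),np.degrees(np.arctan2(ey[1],ey[0])))
k=at(a,(347.5,202),136); print('knob',k,np.linalg.norm((k-c)[:2]),np.degrees(np.arctan2(*(k-c)[1::-1])))
go(c[0],c[1],260); print(readout.state()['joints'])
E
```

```text
[[443.2 -64.6  94. ]
 [441.3 -12.5  94. ]
 [496.  -63.2  94. ]
 [494.7 -10.2  94. ]]
[468.80824933 -37.61553189  94.        ]
[-1.54866991 52.59643262  0.        ] [-5.30874222e+01 -1.84417779e+00 -1.13686838e-13] 52.61922749832286 53.11944448611688 91.68655203426216 -178.0104302169798
knob [459.14096387  95.15990059 136.        ] 133.1269014031226 94.16431699670326
go [-439.7 -458.1  -45.4] [0. 0. 0.]
[ 1.02236637e+00  4.90921148e-01  1.55891684e+00 -5.34717305e-06
  1.09168837e+00 -1.05577137e-01]
```

Request:
move_arm:
  plan:
    - [[0, 0, 10], [-0.038, -0.04, -0.005], 1]
    - [[0, 0, 20], [-0.076, -0.08, -0.01], 1]
    - [[0, 0, 30], [-0.114, -0.12, -0.015], 1]
    - [[0, 0, 40], [-0.152, -0.16, -0.02], 1]
    - [[0, 0, 50], [-0.19, -0.2, -0.025], 1]

```text
t: 1.78
eef_pos: [354.1, 301.0, 240.0]
tcp_rot: [3.141, -0.0, 1.821]
ft_force: [-0.1, 0.4, 0.2]
opening: 1.0
grip_force: 0.0
```

```bash
python3 - <<'E'
from h import *
T,s=tool(); print(s['eef_pos'],np.degrees(s['tcp_rot'])); go(469,-38,260,np.radians(92.5))
E
```

```text
[354.10796605 301.03474598 240.00670983] [ 1.79958691e+02 -1.23952822e-02  1.04314650e+02]
go [-356.9   27.5  -20.1] [ 0.04 -0.02 11.81]
```

Request:
move_arm:
  plan:
    - [[0, 0, 0], [-0.058, 0.0045, -0.004], 1]
    - [[0, 0, 0], [-0.116, 0.009, -0.008], 1]
    - [[0, 0, 0], [-0.174, 0.0135, -0.012], 1]
    - [[0, 0, 0], [-0.232, 0.018, -0.016], 1]
    - [[0, 0, 0], [-0.29, 0.0225, -0.02], 1]

```text
t: 2.4
eef_pos: [449.2, 25.8, 260.1]
tcp_rot: [3.141, 0.0, 1.826]
ft_force: [0.5, 1.0, 0.9]
opening: 0.999
grip_force: 0.0
```

Request:
move_arm:
  plan:
    - [[0, 0, 6], [-0.035, 0.003, 0], 1]
    - [[0, 0, 11.8], [-0.067, 0.005, 0], 1]
    - [[0, 0, 11.8], [-0.067, 0.005, 0], 1]

```text
t: 2.78
eef_pos: [470.9, -37.4, 259.5]
tcp_rot: [3.142, 0.0, 1.617]
ft_force: [-0.3, -0.3, 0.2]
opening: 1.002
grip_force: 0.0
```

```bash
python3 - <<'E'
from h import *
T,s=tool(); print(s['eef_pos'],np.degrees(s['tcp_rot'])); w=cam('wrist'); save(w,'w1.png')
E
```

```text
[470.92375635 -37.36411005 259.50184598] [1.79997669e+02 1.51195306e-03 9.26561185e+01]
```

View pics/w1.png

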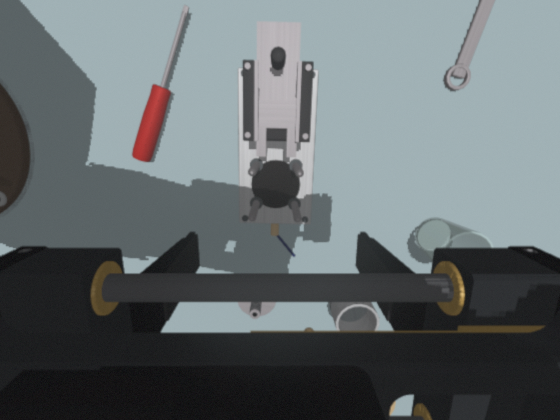

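The wrist view shows the holder upright in the image: seat at about (276,184) and knob top at about (278,52). The disc is at (256,305), the pot at (353,312) and the beaker at (435,240). Next an enlarged crop of the holder.

```bash
python3 - <<'E'
from h import *
im=cv2.imread('pics/w1.png')[20:240,220:340]
cv2.imwrite('pics/w1c.png',np.hstack([cv2.resize(im[100:],None,fx=5,fy=5,interpolation=cv2.INTER_CUBIC)]))
E
```

```text
(no output)
```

View pics/w1c.png

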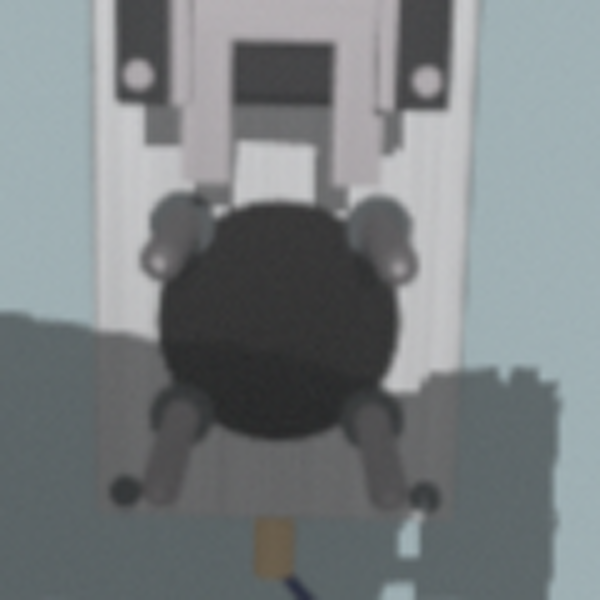

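The crop has its origin at (220,120) and is 5x. The seat's centre is at crop (280,320), the far tips at (155,262) and (402,265), the base screws at (125,490) and (425,497), and the cheek screws at (138,75) and (428,80).

```bash
python3 - <<'E'
from h import *
w=cam('wrist')
f=lambda x,y,z: at(w,(220+x/5,120+y/5),z)[:2]
ang=lambda a,b: np.degrees(np.arctan2(*(b-a)[::-1]))
print('seat',f(280,320,14))
for n,(a,b,z) in dict(tips=((155,262),(402,265),93),screws=((125,490),(425,497),12),cheek=((138,75),(428,80),106)).items():
    A,B=f(*a,z),f(*b,z); print(n,A,B,(A+B)/2,np.linalg.norm(B-A),ang(A,B))
k=at(w,(278,51),136)[:2]; print('knob',k,ang(f(280,320,14),k),np.linalg.norm(k-f(280,320,14)))
A=f(97,500,12);B=f(93,100,12);print('left',ang(A,B))
# nearby objects
for u,z in [((257,313),48),((353,318),60),((435,233),85)]: print(at(w,u,z))
for o in ['disc','pot']: print([(d['score'],d['uv']) for d in eyes.cut_out(w,o)])
T,s=tool(); print(T[:3,3]); go(592,-224,260)
E
```

```text
seat [468.60413818 -41.16338634]
tips [439.80397642 -15.41590498] [495.0287     -13.44786485] [467.41633821 -14.43188491] 55.25977992296058 2.040982508456942
screws [426.27006116 -93.23871506] [512.8387266  -91.19229053] [469.55439388 -92.2155028 ] 86.59285010850925 1.3541811557449894
cheek [436.30968972  25.35190523] [496.78503302  27.22184561] [466.54736137  26.28687542] 60.504246335151386 1.7710617317516728
knob [464.4101375   99.63734815] 91.70615237645991 140.86318352787308
left 91.47830709742523
[ 449.98267054 -223.78423223   48.        ]
[ 584.72986866 -217.18360209   60.        ]
[662.538413   -79.16001383  85.        ]
[(0.74, [258.2, 309.6])]
[(0.89, [355.8, 316.9])]
[470.21228681 -35.06472025 259.67964797]
go [-194.9  112.    -0.4] [0. 0. 0.]
```

```bash
python3 - <<'E'
from h import *
T,s=tool(); print(T[:3,3],np.degrees(s['tcp_rot'][2]),s['qvel'].round(3))
w=cam('wrist'); im=w['img'].astype(int)
g=im.max(2)[155:215,245:310]; m=(g<62).astype(np.uint8)
n,l,st,c=cv2.connectedComponentsWithStats(cv2.morphologyEx(m,cv2.MORPH_OPEN,np.ones((5,5))))
print(st.tolist(),c+[245,155])
old=cv2.imread('pics/w1.png')[:,:,::-1]; print('shift w1->now',cv2.phaseCorrelate(cv2.cvtColor(old[20:240,150:400].copy(),6).astype(np.float32),cv2.cvtColor(w['img'][20:240,150:400].copy(),6).astype(np.float32)))
E
```

```text
[470.21228681 -35.06472025 259.67964797] 92.9329775894561 [ 0.004 -0.002 -0.002  0.001 -0.001  0.002]
[[0, 0, 65, 60, 2285], [8, 9, 46, 45, 1615]] [[278.02713348 183.03763676]
 [275.54674923 186.56904025]]
shift w1->now ((0.9237539241048154, 2.0044755634016695), 0.9811337193467882)
```

```bash
python3 - <<'E'
from h import *
w=cam('wrist')
f=lambda x,y,z: at(w,(220.9+x/5,122+y/5),z)[:2]
print('seat',f(280,320,14))
for n,(a,b,z) in dict(tips=((155,262),(402,265),93),screws=((125,490),(425,497),12),cheek=((138,75),(428,80),106)).items():
    A,B=f(*a,z),f(*b,z); print(n,(A+B)/2,np.degrees(np.arctan2(*(B-A)[::-1])))
k=at(w,(278.5,53),136)[:2]; print('knob',k)
for o,z in [('disc',20),('pot',45)]:
  for d in eyes.cut_out(w,o): print(o,d['score'],d['uv'],at(w,d['uv'],z))
go(590,-224,200)
E
```

```text
seat [469.89989732 -42.6886065 ]
tips [468.33686673 -15.37530084] 2.184185716977304
screws [471.03512578 -93.95360893] 1.4927552944761973
cheek [467.28097087  25.58178379] 1.9164181351426899
knob [464.42619766  99.37557927]
disc 0.77 [254.4, 307.2] [ 444.80095828 -231.60785672   20.        ]
pot 0.77 [355.0, 314.9] [ 592.27354072 -220.65945813   45.        ]
go [-194.6  109.8   59.8] [0. 0. 0.]
```

Request:
move_arm:
  plan:
    - [[0, 0, 0], [-0.04, 0.022, 0.012], 1]
    - [[0, 0, 0], [-0.08, 0.044, 0.024], 1]
    - [[0, 0, 0], [-0.12, 0.066, 0.036], 1]
    - [[0, 0, 1], [-0.16, 0.088, 0.048], 1]
    - [[0, 0, 1], [-0.194, 0.11, 0.06], 1]

```text
t: 3.8
eef_pos: [590.7, -225.3, 199.1]
tcp_rot: [3.142, -0.0, 1.603]
ft_force: [0.5, -0.0, 0.4]
opening: 1.0
grip_force: 0.0
```

Request:
move_arm:
  plan:
    - [[0, 0, 0], [0, 0, 0], 1]
    - [[0, 0, 0], [0, 0, 0], 1]
    - [[0, 0, 0], [0, 0, 0], 1]

```text
t: 4.18
eef_pos: [589.8, -223.2, 200.3]
tcp_rot: [3.141, 0.0, 1.604]
ft_force: [0.2, 0.1, -0.8]
opening: 1.0
grip_force: 0.0
```

```bash
cat >> h.py <<'E'
def circ(p,uv0,z,r,half=40,color=None):
    """print ellipse-fit of a mask's top rim is left to caller"""
E
python3 - <<'E'
from h import *
T,s=tool(); print(T[:3,3],np.degrees(s['tcp_rot'][2]))
w=cam('wrist'); save(w,'w2.png')
for o,z in [('pot',30)]:
  for d in eyes.cut_out(w,o):
    ys,xs=np.where(d['mask']); print(o,d['score'],d['uv'],len(xs),xs.min(),xs.max(),ys.min(),ys.max(),at(w,d['uv'],z))
    # rim: model projection fit
    from scipy.optimize import minimize
    t=np.linspace(0,2*np.pi,60)
    def sil(c):
        pts=np.array([proj(w,[c[0]+31*np.cos(a),c[1]+31*np.sin(a),zz]) for a in t for zz in (0,60)],np.float32)
        m=np.zeros((420,560),np.uint8); cv2.fillConvexPoly(m,cv2.convexHull((pts*16).astype(np.int32)),1,shift=4); return m>0
    M=d['mask']; f=lambda c:-((sil(c)&M).sum()/(sil(c)|M).sum())
    r=minimize(f,at(w,d['uv'],30)[:2],method='Nelder-Mead',options=dict(initial_simplex=at(w,d['uv'],30)[:2]+np.array([[0,0],[8,0],[0,8]]))); print(r.x,r.fun)
E
```

```text
[ 589.77113205 -223.17429037  200.27060495] 91.89025119553888
```

View pics/w2.png

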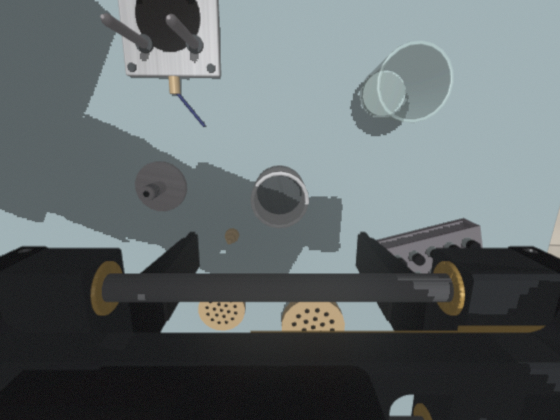

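The pot is in the middle at (280,197), under the fingers' midline, with the disc at (160,187), the beaker at (415,82), the small spacer at (222,311) and the large one at (313,317).

```bash
cat >> h.py <<'E'
from scipy.optimize import minimize
def hull(w,c,parts):
    t=np.linspace(0,2*np.pi,48,endpoint=False); m=np.zeros((420,560),np.uint8)
    for r,z0,z1 in parts:
        pts=np.array([proj(w,[c[0]+r*np.cos(a),c[1]+r*np.sin(a),z]) for a in t for z in (z0,z1)],np.float32)
        cv2.fillConvexPoly(m,cv2.convexHull((pts*16).astype(np.int32)),1,shift=4)
    return m>0
SH=dict(pot=[(31,0,60)],spacer=[(31,8,18)],disc=[(31,0,8),(8,8,48)],canister1=[(9,3,23)])
def fit(w,M,parts,x0):
    def f(c):
        s=hull(w,c,parts); return -(s&M).sum()/max((s|M).sum(),1)
    x0=np.array(x0[:2]); r=minimize(f,x0,method='Nelder-Mead',options=dict(initial_simplex=x0+np.array([[-4,-3],[6,0],[0,6]]),xatol=.2)); return r.x.round(1),round(-r.fun,2)
def find(w,name,dz=0):
    P=[(r,a+dz,b+dz) for r,a,b in SH[name]]; out=[]
    for d in eyes.cut_out(w,name):
        out.append((round(d['score'],2),np.round(d['uv']).tolist(),*fit(w,d['mask'],P,at(w,d['uv'],(P[0][1]+P[-1][2])/2))))
    return out
E
python3 - <<'E'
from h import *
w=cam('wrist')
for o in ['pot','disc','spacer']: print(o,find(w,o))
im=w['img'].astype(int)
print('rim guess',at(w,(280,200),60),proj(w,[590,-222,60]),proj(w,[590,-222,0]),proj(w,[621,-222,60]),proj(w,[559,-222,60]),proj(w,[590,-253,60]),proj(w,[590,-191,60]))
go(590,-223,25)
E
```

```text
pot [(0.84, [278.0, 199.0], array([ 591.9, -226.2]), np.float64(0.95)), (0.52, [220.0, 317.0], array([ 521.4, -382.1]), np.float64(0.36))]
disc [(0.88, [160.0, 185.0], array([ 446.8, -226.7]), np.float64(0.97)), (0.21, [410.0, 83.0], array([738.4, -87.9]), np.float64(0.5))]
spacer [(0.87, [223.0, 316.0], array([ 520.5, -390. ]), np.float64(0.64)), (0.78, [309.0, 313.0], array([ 642.8, -396.8]), np.float64(0.59))]
rim guess [ 592.81296746 -226.67176507   60.        ] [277.47852526 195.59140681] [277.43764921 185.35222723] [306.91430566 196.50689956] [247.9965359 194.6744769] [276.55789938 223.71360237] [278.44547053 166.05430161]
go [  0.9  -0.  175. ] [0. 0. 0.]
```

Request:
move_arm:
  plan:
    - [[0, 0, 0], [-0.003, 0.0022, 0.055], 1]
    - [[0, 0, 0], [-0.003, 0.0022, 0.11], 1]
    - [[0, 0, 0], [-0.003, 0.0022, 0.155], 1]
    - [[0, 0, 0], [-0.003, 0.0022, 0.176], 1]
    - [[0, 0, 0], [-0.003, 0.0022, 0.176], 1]

```text
t: 5.1
eef_pos: [591.6, -226.7, 22.2]
tcp_rot: [-3.139, -0.001, 1.603]
ft_force: [-0.1, -0.0, 0.5]
opening: 0.999
grip_force: 0.0
```

Request:
move_arm:
  plan:
    - [[0, 0, 0], [0, 0, 0], -1]
    - [[0, 0, 0], [0, 0, 0], -1]
    - [[0, 0, 0], [0, 0, 0], -1]
    - [[0, 0, 0], [0, 0, 0], -1]
    - [[0, 0, 0], [0, 0, 0], -1]

```text
t: 5.72
eef_pos: [592.4, -227.2, 24.1]
tcp_rot: [3.141, 0.0, 1.603]
ft_force: [-1.6, 0.5, 5.7]
opening: 0.639
grip_force: 29.8
```

Request:
move_arm:
  plan:
    - [[0, 0, 0], [0, 0, 0], -1]
    - [[0, 0, 0], [0, 0, -0.04], -1]
    - [[0, 0, 0], [0, 0, -0.08], -1]
    - [[0, 0, 0], [0, 0, -0.12], -1]
    - [[0, 0, 0], [0, 0, -0.14], -1]

```text
t: 6.35
eef_pos: [592.5, -227.2, 165.5]
tcp_rot: [3.14, 0.001, 1.603]
ft_force: [0.5, 0.1, -3.6]
opening: 0.64
grip_force: 29.8
```

```bash
python3 - <<'E'
from h import *
T,s=tool(); print(s['eef_pos'],s['opening'],s['grip_force'],s['ft_force']); go(469.4,-42.2,165,np.radians(91.9))
E
```

```text
[ 592.53886302 -227.22249891  165.51290174] 0.6401053361204535 29.825767474249005 [ 0.53487199  0.12617193 -3.5886866 ]
go [ 188.9 -117.2    0.2] [ 0.09  0.05 -0.07]
```

Request:
move_arm:
  plan:
    - [[0, 0, 0], [0.045, -0.028, 0], -1]
    - [[0, 0, 0], [0.09, -0.056, 0], -1]
    - [[0, 0, 0], [0.135, -0.084, 0], -1]
    - [[0, 0, 0], [0.175, -0.108, 0], -1]
    - [[0, 0, 0], [0.189, -0.117, 0], -1]

```text
t: 6.98
eef_pos: [467.8, -40.3, 163.6]
tcp_rot: [-3.141, -0.0, 1.604]
ft_force: [0.4, -0.4, -2.4]
opening: 0.638
grip_force: 29.8
```

Request:
move_arm:
  plan:
    - [[0, 0, 0], [0, 0, 0], -1]
    - [[0, 0, 0], [0, 0, 0], -1]
    - [[0, 0, 0], [0, 0, 0], -1]
    - [[0, 0, 0], [0, 0, 0], -1]

```text
t: 7.48
eef_pos: [469.6, -42.5, 163.4]
tcp_rot: [-3.141, -0.0, 1.602]
ft_force: [-0.0, 0.5, -3.2]
opening: 0.637
grip_force: 29.8
```

```bash
python3 - <<'E'
from h import *
T,s=tool(); print(s['eef_pos'],s['opening'],np.degrees(s['tcp_rot']))
w=cam('wrist'); save(w,'w3.png'); np.savez('w3.npz',E=w['extrinsics'],K=w['K'])
cv2.imwrite('pics/w3c.png',cv2.resize(w['img'][100:300,170:390,::-1],None,fx=3,fy=3,interpolation=cv2.INTER_CUBIC))
for d in eyes.cut_out(w,'pot'): print(d['score'],d['uv'],d['mask'].sum())
E
```

```text
[469.56187608 -42.49906066 163.43626551] 0.6373638225107366 [-1.79993942e+02 -6.69250423e-03  9.17820058e+01]
0.95 [278.3, 249.5] 9978
```

View pics/w3c.png

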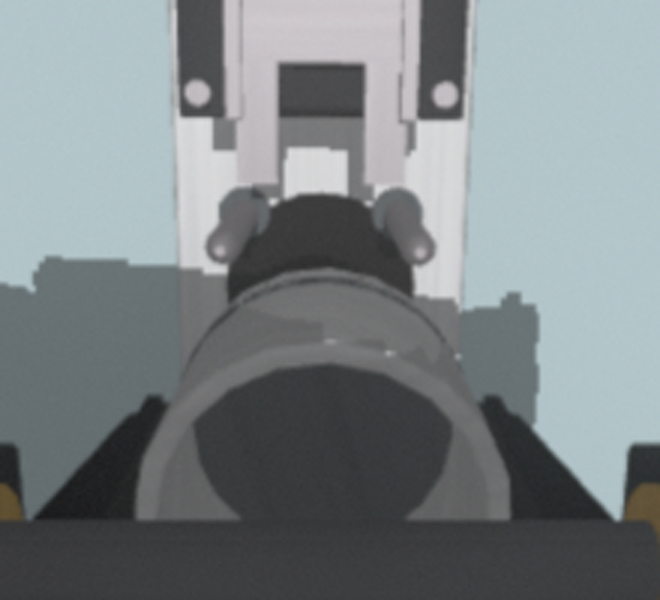

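The crop (origin (170,100), 3x) shows the far post tips at (220,248) and (424,248). The pot's rim spans columns 137 to 510, with its far edges at rows 342 (rim) and 268 (base), so it is laterally centred between the posts.

```bash
python3 - <<'E'
from h import *
w=dict(np.load('w3.npz')); w={'K':w['K'],'extrinsics':w['E']}
f=lambda x,y,z: at(w,(170+x/3,100+y/3),z)
T,s=tool(); L=lambda X:(T[:3,:3].T@(X-T[:3,3])).round(1)
print('tips',L(f(220,248,93.5)),L(f(424,248,93.5)),'cheek screws',L(f(196,94,106)),L(f(446,95,106)))
print('rim far',L(f(323,341,199.4)),'base far',L(f(323,269,139.4)))
E
```

```text
tips [ 27.1 -27.3  70. ] [27.1 27.4 70. ] cheek screws [ 67.3 -30.6  57.5] [66.9 30.4 57.5]
rim far [ 30.9   0.3 -35.9] base far [30.4  0.3 24.1]
```

Request:
move_arm:
  plan:
    - [[0, 0, 0], [0, 0, 0.035], -1]
    - [[0, 0, 0], [0, 0, 0.07], -1]
    - [[0, 0, 0], [0, 0, 0.095], -1]
    - [[0, 0, 0], [0, 0, 0.11], -1]
    - [[0, 0, 0], [0, 0, 0.11], -1]

```text
t: 8.2
eef_pos: [469.0, -42.0, 52.9]
tcp_rot: [-3.14, -0.001, 1.603]
ft_force: [-0.4, 0.4, -3.1]
opening: 0.636
grip_force: 29.8
```

Request:
move_arm:
  plan:
    - [[0, 0, 0], [0, 0, 0.006], -1]
    - [[0, 0, 0], [0, 0, 0.011], -1]
    - [[0, 0, 0], [0, 0, 0.0145], -1]
    - [[0, 0, 0], [0, 0, 0.0145], -1]
    - [[0, 0, 0], [0, 0, 0.0145], -1]

```text
t: 8.82
eef_pos: [469.4, -41.9, 39.2]
tcp_rot: [3.141, -0.0, 1.603]
ft_force: [-0.0, 0.2, -3.7]
opening: 0.639
grip_force: 29.8
```

Request:
move_arm:
  plan:
    - [[0, 0, 0], [0, 0, 0.001], -1]
    - [[0, 0, 0], [0, 0, 0.002], -1]
    - [[0, 0, 0], [0, 0, 0.002], -1]

```text
t: 9.2
eef_pos: [469.5, -41.9, 38.0]
tcp_rot: [3.141, 0.0, 1.603]
ft_force: [-2.6, -0.1, 13.6]
opening: 0.639
grip_force: 29.8
```

Request:
move_arm:
  plan:
    - [[0, 0, 0], [0, 0, -0.001], -1]
    - [[0, 0, 0], [0, 0, -0.001], 1]
    - [[0, 0, 0], [0, 0, -0.001], 1]
    - [[0, 0, 0], [0, 0, -0.001], 1]
    - [[0, 0, 0], [0, 0, -0.001], 1]

```text
t: 9.82
eef_pos: [469.3, -41.9, 38.1]
tcp_rot: [-3.142, -0.0, 1.603]
ft_force: [0.5, 0.3, 0.5]
opening: 0.982
grip_force: 0.0
```

Request:
move_arm:
  plan:
    - [[0, 0, 0], [0, 0, -0.02], 1]
    - [[0, 0, 0], [0, 0, -0.06], 1]
    - [[0, 0, 0], [0, 0, -0.12], 1]
    - [[0, 0, 0], [0, 0, -0.16], 1]
    - [[0, 0, 0], [0, 0, -0.16], 1]

```text
t: 10.45
eef_pos: [470.3, -42.1, 200.7]
tcp_rot: [3.136, 0.001, 1.603]
ft_force: [-0.0, -0.1, -0.1]
opening: 0.997
grip_force: 0.0
```

```bash
python3 - <<'E'
from h import *
T,s=tool(); print(s['eef_pos'],s['opening'])
w=cam('wrist'); print('pot',find(w,'pot',14))
a=cam('scene');b=cam('side')
for p in (a,b): print([x for x in find(p,'canister1') if x[3]>.3])
go(475,270,200)
E
```

```text
[470.28831912 -42.13774754 200.71699543] 0.9974031620091036
pot [(0.93, [276.0, 196.0], array([469.1, -41.8]), np.float64(0.96))]
[(0.52, [422.0, 264.0], array([412.9, 280.1]), np.float64(0.91)), (0.5, [446.0, 280.0], array([412.3, 350.5]), np.float64(0.65)), (0.42, [430.0, 297.0], array([474.3, 340.6]), np.float64(0.76))]
[(0.66, [283.0, 342.0], array([532.5, 266.7]), np.float64(0.74)), (0.65, [310.0, 373.0], array([477.6, 339.3]), np.float64(0.9)), (0.57, [281.0, 373.0], array([536.9, 342.2]), np.float64(0.81)), (0.49, [338.0, 344.0], array([414.8, 278.8]), np.float64(0.7))]
go [311.5  16.   -2.8] [0. 0. 0.]
```

Request:
move_arm:
  plan:
    - [[0, 0, 0], [0.05, 0.003, -0.01], 1]
    - [[0, 0, 0], [0.105, 0.006, -0.02], 1]
    - [[0, 0, 0], [0.16, 0.009, -0.03], 1]
    - [[0, 0, 0], [0.215, 0.012, -0.03], 1]
    - [[0, 0, 0], [0.26, 0.014, -0.03], 1]

```text
t: 11.38
eef_pos: [474.6, 220.4, 227.3]
tcp_rot: [-3.14, 0.0, 1.603]
ft_force: [0.4, -0.3, 1.0]
opening: 1.0
grip_force: 0.0
```

Request:
move_arm:
  plan:
    - [[0, 0, 0], [0.03, 0, 0], 1]
    - [[0, 0, 0], [0.03, 0, 0], 1]
    - [[0, 0, 0], [0.03, 0, 0], 1]
    - [[0, 0, 0], [0.03, 0, 0], 1]

```text
t: 11.88
eef_pos: [474.1, 247.4, 227.9]
tcp_rot: [-3.141, 0.0, 1.602]
ft_force: [-0.4, -0.0, 0.3]
opening: 0.996
grip_force: 0.0
```

```bash
python3 - <<'E'
from h import *
T,s=tool(); print(s['eef_pos'],np.degrees(s['tcp_rot']))
w=cam('wrist'); save(w,'w4.png'); print(*find(w,'canister1'),sep='\n')
w=cam('wrist'); print(*find(w,'canister1'),sep='\n')
g=w['img'].min(2); m=((g>120)).astype(np.uint8); n,l,st,c=cv2.connectedComponentsWithStats(m)
for i in range(1,n):
    if 150<st[i,4]<2500: print(st[i].tolist(),c[i].round(1),fit(w,l==i,SH['canister1'],at(w,c[i],13)))
E
```

```text
[474.13165804 247.43125114 227.93634228] [-1.79975873e+02  1.16911919e-02  9.17657937e+01]
(0.69, [323.0, 168.0], array([530.8, 270.2]), np.float64(0.91))
(0.62, [332.0, 108.0], array([536.4, 342.9]), np.float64(0.88))
(0.61, [281.0, 112.0], array([475.4, 339.5]), np.float64(0.93))
(0.54, [229.0, 99.0], array([415.6, 350.5]), np.float64(0.91))
(0.52, [231.0, 159.0], array([413.4, 280.2]), np.float64(0.87))
(0.79, [333.0, 110.0], array([535.6, 342. ]), np.float64(0.86))
(0.72, [321.0, 166.0], array([530.7, 268.9]), np.float64(0.71))
(0.71, [266.0, 316.0], array([465.5,  55.7]), np.float64(0.23))
(0.65, [233.0, 100.0], array([415.1, 350.5]), np.float64(0.89))
(0.53, [230.0, 157.0], array([412.5, 280. ]), np.float64(0.93))
(0.53, [281.0, 113.0], array([475.7, 340. ]), np.float64(0.86))
[222, 91, 17, 16, 211] [229.8  98.3] (array([414.6, 350.5]), np.float64(0.83))
[324, 101, 16, 16, 212] [331.5 108.5] (array([535.8, 342. ]), np.float64(0.85))
[274, 102, 15, 16, 200] [281.  109.5] (array([475.6, 339.2]), np.float64(0.91))
[222, 151, 15, 16, 188] [228.8 158.6] (array([412.4, 279.1]), np.float64(0.84))
[316, 162, 15, 16, 185] [322.9 169.7] (array([530.7, 268.9]), np.float64(0.85))
[287, 191, 23, 10, 160] [297.6 195.6] (array([499.3, 234.4]), np.float64(0.51))
[292, 212, 16, 25, 273] [300.6 222. ] (array([506.1, 200.3]), np.float64(0.63))
[225, 245, 23, 28, 336] [235.7 259.5] (array([422.2, 136.4]), np.float64(0.52))
[164, 302, 77, 30, 1476] [209.3 319.3] (array([391.5,  50.6]), np.float64(0.17))
[248, 316, 37, 16, 282] [270.9 323.9] (array([480.5,  45.5]), np.float64(0.5))
[400, 396, 13, 19, 191] [406.2 405.3] (array([ 687.8, -100.3]), np.float64(0.6))
```

View pics/w4.png

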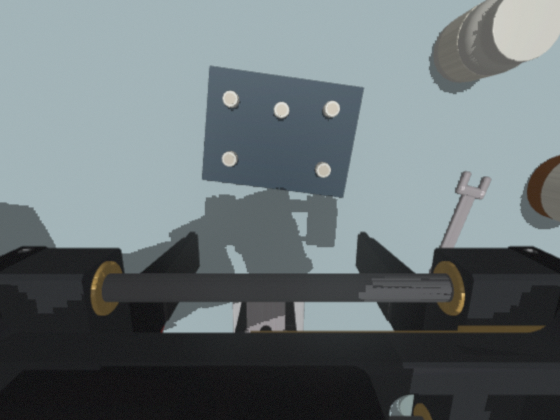

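Five canisters stand on the mat at (230,98), (281,110), (332,108), (229,159) and (323,169), and the fits agree to about 1 mm. I'll start with the nearest, at (530.7, 269.3).

Request:
move_arm:
  plan:
    - [[0, 0, 0], [0.02, 0.057, 0.02], 0]
    - [[0, 0, 0], [0.02, 0.057, 0.075], 0]
    - [[0, 0, 0], [0.02, 0.057, 0.13], 0]
    - [[0, 0, 0], [0.02, 0.057, 0.185], 0]
    - [[0, 0, 0], [0.02, 0.057, 0.21], 0]

```text
t: 12.7
eef_pos: [529.4, 269.4, 15.3]
tcp_rot: [-3.138, 0.001, 1.602]
ft_force: [-0.2, -0.0, 0.6]
opening: 0.539
grip_force: 0.0
```

Request:
move_arm:
  plan:
    - [[0, 0, 0], [0, 0, 0.006], 0]
    - [[0, 0, 0], [0, 0, 0.011], 0]
    - [[0, 0, 0], [0, 0, 0.011], -1]
    - [[0, 0, 0], [0, 0, 0.011], -1]
    - [[0, 0, 0], [0, 0, 0.011], -1]

```text
t: 13.32
eef_pos: [530.6, 270.3, 7.8]
tcp_rot: [3.141, -0.0, 1.603]
ft_force: [0.2, -0.2, -0.5]
opening: 0.239
grip_force: 0.0
```

Request:
move_arm:
  plan:
    - [[0, 0, 0], [0, 0, 0], -1]
    - [[0, 0, 0], [0, 0, -0.03], -1]
    - [[0, 0, 0], [0, 0, -0.08], -1]
    - [[0, 0, 0], [0, 0, -0.13], -1]
    - [[0, 0, 0], [0, 0, -0.16], -1]

```text
t: 13.95
eef_pos: [530.7, 270.3, 169.8]
tcp_rot: [3.139, -0.001, 1.603]
ft_force: [0.1, -0.2, -0.9]
opening: 0.18
grip_force: 30.0
```

Request:
move_arm:
  plan:
    - [[0, 0, 0], [-0.05, -0.014, -0.005], -1]
    - [[0, 0, 0], [-0.105, -0.028, -0.005], -1]
    - [[0, 0, 0], [-0.16, -0.042, -0.005], -1]
    - [[0, 0, 0], [-0.215, -0.058, -0.005], -1]
    - [[0, 0, 0], [-0.27, -0.073, -0.005], -1]

```text
t: 14.58
eef_pos: [465.4, -3.6, 172.4]
tcp_rot: [3.141, 0.0, 1.603]
ft_force: [0.9, -0.1, 0.1]
opening: 0.179
grip_force: 30.0
```

Request:
move_arm:
  plan:
    - [[0, 0, 0], [-0.031, -0.009, 0], -1]
    - [[0, 0, 0], [-0.031, -0.009, 0.02], -1]
    - [[0, 0, 0], [-0.031, -0.009, 0.06], -1]
    - [[0, 0, 0], [-0.031, -0.009, 0.092], -1]
    - [[0, 0, 0], [-0.031, -0.009, 0.096], -1]

```text
t: 15.2
eef_pos: [457.2, -33.2, 74.9]
tcp_rot: [-3.139, -0.001, 1.603]
ft_force: [0.4, -0.6, 0.9]
opening: 0.182
grip_force: 30.0
```

Request:
move_arm:
  plan:
    - [[0, 0, 0], [0, 0, 0], -1]
    - [[0, 0, 0], [0, 0, 0], -0.45]
    - [[0, 0, 0], [0, 0, 0], -0.45]
    - [[0, 0, 0], [0, 0, 0], -0.45]

```text
t: 15.7
eef_pos: [458.2, -33.3, 76.6]
tcp_rot: [3.141, 0.0, 1.603]
ft_force: [-0.8, -0.6, 0.1]
opening: 0.274
grip_force: 0.0
```

Request:
move_arm:
  plan:
    - [[0, 0, 0], [0, 0, -0.03], -0.45]
    - [[0, 0, 0], [0, 0, -0.08], -0.2]
    - [[0, 0, 0], [0, 0, -0.1], 0]
    - [[0, 0, 0], [0.02, 0, -0.1], 0]
    - [[0, 0, 0], [0.02, 0, -0.1], 0]

```text
t: 16.32
eef_pos: [457.2, -12.7, 176.5]
tcp_rot: [3.141, 0.0, 1.604]
ft_force: [-0.3, -0.7, 0.2]
opening: 0.495
grip_force: 0.0
```

```bash
python3 - <<'E'
from h import *
T,s=tool(); print(s['eef_pos'],s['opening'])
w=cam('wrist'); save(w,'w5.png'); print('pot',find(w,'pot',14)); print(*find(w,'canister1',19-3),sep='\n')
E
```

```text
[457.24625326 -12.73231661 176.50275377] 0.4948713074486545
pot [(0.95, [290.0, 232.0], array([469.3, -41.9]), np.float64(0.85))]
(0.78, [278.0, 218.0], array([459. , -34.2]), np.float64(0.63))
```

The canister stands in the pot at (278,218). Next is the second one, at (412.8, 279.7).

Request:
move_arm:
  plan:
    - [[0, 0, 0], [0.055, -0.0065, 0], 0]
    - [[0, 0, 0], [0.11, -0.013, 0], 0]
    - [[0, 0, 0], [0.165, -0.0195, 0], 0]
    - [[0, 0, 0], [0.22, -0.026, 0], 0]
    - [[0, 0, 0], [0.275, -0.0325, 0], 0]

```text
t: 17.1
eef_pos: [416.0, 261.9, 175.9]
tcp_rot: [-3.141, 0.0, 1.602]
ft_force: [0.9, -1.1, 0.5]
opening: 0.497
grip_force: 0.0
```

Request:
move_arm:
  plan:
    - [[0, 0, 0], [0.0187, -0.002, 0.03], 0]
    - [[0, 0, 0], [0.0187, -0.002, 0.085], 0]
    - [[0, 0, 0], [0.0187, -0.002, 0.14], 0]
    - [[0, 0, 0], [0.0187, -0.002, 0.16], 0]
    - [[0, 0, 0], [0.0187, -0.002, 0.168], 0]

```text
t: 17.73
eef_pos: [413.3, 278.6, 6.7]
tcp_rot: [-3.139, 0.001, 1.602]
ft_force: [0.0, -0.7, -0.2]
opening: 0.498
grip_force: 0.0
```

Request:
move_arm:
  plan:
    - [[0, 0, 0], [0, 0, 0], 0]
    - [[0, 0, 0], [0, 0, 0], -1]
    - [[0, 0, 0], [0, 0, 0], -1]
    - [[0, 0, 0], [0, 0, 0], -1]
    - [[0, 0, 0], [0, 0, 0], -1]

```text
t: 18.35
eef_pos: [413.7, 279.2, 8.5]
tcp_rot: [3.141, -0.0, 1.603]
ft_force: [1.4, -0.9, 4.1]
opening: 0.179
grip_force: 30.0
```

Request:
move_arm:
  plan:
    - [[0, 0, 0], [0, 0, 0], -1]
    - [[0, 0, 0], [0, 0, -0.03], -1]
    - [[0, 0, 0], [0, 0, -0.08], -1]
    - [[0, 0, 0], [0, 0, -0.13], -1]
    - [[0, 0, 0], [0, 0, -0.165], -1]

```text
t: 18.98
eef_pos: [413.6, 279.2, 175.3]
tcp_rot: [3.14, -0.001, 1.603]
ft_force: [-0.4, 0.4, -1.6]
opening: 0.177
grip_force: 30.0
```

Request:
move_arm:
  plan:
    - [[0, 0, 0], [-0.05, 0.009, 0], -1]
    - [[0, 0, 0], [-0.105, 0.018, 0], -1]
    - [[0, 0, 0], [-0.16, 0.028, 0], -1]
    - [[0, 0, 0], [-0.215, 0.038, 0], -1]
    - [[0, 0, 0], [-0.27, 0.047, 0], -1]

```text
t: 19.6
eef_pos: [469.2, 9.0, 173.2]
tcp_rot: [3.141, -0.0, 1.603]
ft_force: [0.4, 0.1, 0.5]
opening: 0.178
grip_force: 30.0
```

Request:
move_arm:
  plan:
    - [[0, 0, 0], [-0.044, 0.008, 0], -1]
    - [[0, 0, 0], [-0.044, 0.008, 0.02], -1]
    - [[0, 0, 0], [-0.044, 0.008, 0.06], -1]
    - [[0, 0, 0], [-0.044, 0.008, 0.092], -1]
    - [[0, 0, 0], [-0.044, 0.008, 0.098], -1]

```text
t: 20.23
eef_pos: [477.6, -32.8, 73.7]
tcp_rot: [-3.138, -0.001, 1.603]
ft_force: [-1.2, 0.9, 5.6]
opening: 0.181
grip_force: 33.3
```

Request:
move_arm:
  plan:
    - [[0, 0, 0], [0, 0, 0], -1]
    - [[0, 0, 0], [0, 0, 0], -0.45]
    - [[0, 0, 0], [0, 0, 0], -0.45]
    - [[0, 0, 0], [0, 0, 0], -0.45]

```text
t: 20.72
eef_pos: [478.7, -32.9, 75.6]
tcp_rot: [3.141, 0.0, 1.603]
ft_force: [-0.3, 0.5, -0.2]
opening: 0.271
grip_force: 0.0
```

Request:
move_arm:
  plan:
    - [[0, 0, 0], [0, 0, -0.03], -0.45]
    - [[0, 0, 0], [0, 0, -0.08], -0.2]
    - [[0, 0, 0], [0.02, 0, -0.1], 0]
    - [[0, 0, 0], [0.06, 0, -0.1], 0]
    - [[0, 0, 0], [0.11, 0, -0.1], 0]

```text
t: 21.35
eef_pos: [475.1, 77.7, 175.8]
tcp_rot: [3.14, -0.0, 1.601]
ft_force: [0.2, 0.2, 0.5]
opening: 0.495
grip_force: 0.0
```

Request:
move_arm:
  plan:
    - [[0, 0, 0], [0.055, 0.002, 0], 0]
    - [[0, 0, 0], [0.11, 0.004, 0], 0]
    - [[0, 0, 0], [0.165, 0.006, 0], 0]
    - [[0, 0, 0], [0.2, 0.009, 0], 0]
    - [[0, 0, 0], [0.2, 0.009, 0], 0]

```text
t: 21.98
eef_pos: [477.3, 279.1, 175.1]
tcp_rot: [3.141, -0.0, 1.606]
ft_force: [-0.3, -0.5, 0.4]
opening: 0.5
grip_force: 0.0
```

```bash
python3 - <<'E'
from h import *
T,s=tool(); print(s['eef_pos'],s['opening'])
w=cam('wrist'); print(*find(w,'canister1'),sep='\n'); go(475.6,339.5,7)
a=cam('scene'); print(*find(a,'canister1'),sep='\n')
E
```

```text
[477.25611703 279.08965616 175.08128379] 0.49982366777996967
(0.76, [280.0, 140.0], array([476.2, 339.6]), np.float64(0.91))
(0.62, [222.0, 124.0], array([415.6, 350.4]), np.float64(0.94))
(0.62, [337.0, 137.0], array([536.1, 343. ]), np.float64(0.95))
go [ 62.6   0.4 168.1] [0. 0. 0.]
(0.62, [428.0, 297.0], array([472.9, 341.3]), np.float64(0.76))
(0.57, [420.0, 322.0], array([532. , 344.1]), np.float64(0.75))
(0.4, [448.0, 282.0], array([411.7, 351.6]), np.float64(0.72))
```

Request:
move_arm:
  plan:
    - [[0, 0, 0], [0.045, 0.001, 0.01], 0]
    - [[0, 0, 0], [0.062, 0.001, 0.06], 0]
    - [[0, 0, 0], [0.062, 0.001, 0.115], 0]
    - [[0, 0, 0], [0.062, 0.001, 0.155], 0]
    - [[0, 0, 0], [0.062, 0.001, 0.168], 0]

```text
t: 22.8
eef_pos: [476.2, 337.8, 5.4]
tcp_rot: [-3.139, 0.001, 1.601]
ft_force: [-0.0, -0.3, 0.5]
opening: 0.502
grip_force: 0.0
```

Request:
move_arm:
  plan:
    - [[0, 0, 0], [0, 0, 0], 0]
    - [[0, 0, 0], [0, 0, 0], -1]
    - [[0, 0, 0], [0, 0, 0], -1]
    - [[0, 0, 0], [0, 0, 0], -1]
    - [[0, 0, 0], [0, 0, 0], -1]

```text
t: 23.42
eef_pos: [476.8, 339.4, 7.7]
tcp_rot: [3.141, -0.0, 1.603]
ft_force: [-0.4, -1.3, 5.4]
opening: 0.182
grip_force: 30.0
```

Request:
move_arm:
  plan:
    - [[0, 0, 0], [0, 0, 0], -1]
    - [[0, 0, 0], [0, 0, -0.03], -1]
    - [[0, 0, 0], [0, 0, -0.08], -1]
    - [[0, 0, 0], [0, 0, -0.13], -1]
    - [[0, 0, 0], [0, 0, -0.165], -1]

```text
t: 24.05
eef_pos: [476.8, 339.3, 174.4]
tcp_rot: [3.14, -0.001, 1.603]
ft_force: [-0.7, 0.4, -0.5]
opening: 0.182
grip_force: 30.0
```

Request:
move_arm:
  plan:
    - [[0, 0, 0], [-0.05, -0.001, 0], -1]
    - [[0, 0, 0], [-0.105, -0.002, 0], -1]
    - [[0, 0, 0], [-0.16, -0.004, 0], -1]
    - [[0, 0, 0], [-0.215, -0.005, 0], -1]
    - [[0, 0, 0], [-0.27, -0.006, 0], -1]

```text
t: 24.68
eef_pos: [479.0, 67.5, 172.3]
tcp_rot: [3.141, -0.0, 1.603]
ft_force: [1.0, 0.3, -0.1]
opening: 0.181
grip_force: 30.0
```

Request:
move_arm:
  plan:
    - [[0, 0, 0], [-0.055, -0.001, 0], -1]
    - [[0, 0, 0], [-0.11, -0.002, 0], -1]
    - [[0, 0, 0], [-0.11, -0.002, 0], -1]
    - [[0, 0, 0], [-0.11, -0.002, 0], -1]

```text
t: 25.18
eef_pos: [480.6, -40.6, 172.1]
tcp_rot: [-3.141, -0.0, 1.602]
ft_force: [-0.1, 0.5, -0.2]
opening: 0.181
grip_force: 30.0
```

```bash
python3 - <<'E'
from h import *
T,s=tool(); print(s['eef_pos'],s['opening'],np.degrees(s['tcp_rot'][2])); X=T[:3,0];Y=T[:3,1]
p=np.array([469.3,-41.9,78])-9*X+10*Y; go(*p)
w=cam('wrist'); save(w,'w6.png')
E
```

```text
[480.59291694 -40.60083735 172.09134081] 0.18138009145660322 91.78764561978832
go [-10.   -1.3  94.1] [0. 0. 0.]
```

Request:
move_arm:
  plan:
    - [[0, 0, 0], [-0.01, -0.0013, 0.02], -1]
    - [[0, 0, 0], [-0.01, -0.0013, 0.06], -1]
    - [[0, 0, 0], [-0.01, -0.0013, 0.088], -1]
    - [[0, 0, 0], [-0.01, -0.0013, 0.093], -1]
    - [[0, 0, 0], [-0.01, -0.0013, 0.093], -1]

```text
t: 25.85
eef_pos: [480.1, -50.2, 79.6]
tcp_rot: [3.141, -0.0, 1.604]
ft_force: [-0.1, 0.1, 0.3]
opening: 0.181
grip_force: 30.0
```

Request:
move_arm:
  plan:
    - [[0, 0, 0], [0, 0, 0], -0.45]
    - [[0, 0, 0], [0, 0, 0], -0.45]
    - [[0, 0, 0], [0, 0, 0], -0.45]
    - [[0, 0, 0], [0, 0, -0.03], -0.45]
    - [[0, 0, 0], [0, 0, -0.08], -0.2]

```text
t: 26.48
eef_pos: [479.1, -50.8, 159.3]
tcp_rot: [-3.139, -0.001, 1.602]
ft_force: [1.1, 0.7, 1.2]
opening: 0.335
grip_force: 0.0
```

Request:
move_arm:
  plan:
    - [[0, 0, 0], [0.02, 0, -0.02], 0]
    - [[0, 0, 0], [0.02, 0, -0.02], 0]
    - [[0, 0, 0], [0.02, 0, -0.02], 0]

```text
t: 26.85
eef_pos: [478.8, -31.1, 178.4]
tcp_rot: [-3.141, -0.0, 1.603]
ft_force: [-0.7, 1.1, -0.1]
opening: 0.494
grip_force: 0.0
```

```bash
python3 - <<'E'
from h import *
T,s=tool(); print(s['eef_pos'],s['opening'])
w=cam('wrist'); save(w,'w7.png'); print('pot',find(w,'pot',14)); print(*find(w,'canister1',16),sep='\n')
go(536,342.6,7)
E
```

```text
[478.84300464 -31.1212189  178.42464911] 0.4939193126891833
pot [(0.56, [275.0, 216.0], array([469.6, -41. ]), np.float64(0.79))]
(0.77, [260.0, 198.0], array([458.8, -36. ]), np.float64(0.71))
(0.63, [279.0, 200.0], array([479.4, -32.5]), np.float64(0.8))
(0.63, [271.0, 108.0], array([489.9, 105.3]), np.float64(0.02))
(0.6, [263.0, 219.0], array([462.3, -51.6]), np.float64(0.72))
go [371.8  69.2 171.2] [0. 0. 0.]
```

Request:
move_arm:
  plan:
    - [[0, 0, 0], [0.05, 0.01, 0], 0]
    - [[0, 0, 0], [0.105, 0.02, 0], 0]
    - [[0, 0, 0], [0.16, 0.03, 0], 0]
    - [[0, 0, 0], [0.215, 0.041, 0], 0]
    - [[0, 0, 0], [0.27, 0.051, 0], 0]

```text
t: 27.62
eef_pos: [521.7, 242.1, 178.3]
tcp_rot: [-3.141, 0.0, 1.602]
ft_force: [0.3, -0.6, -0.3]
opening: 0.498
grip_force: 0.0
```

Request:
move_arm:
  plan:
    - [[0, 0, 0], [0.05, 0.01, 0], 0]
    - [[0, 0, 0], [0.102, 0.018, 0.02], 0]
    - [[0, 0, 0], [0.102, 0.018, 0.075], 0]
    - [[0, 0, 0], [0.102, 0.018, 0.13], 0]
    - [[0, 0, 0], [0.102, 0.018, 0.16], 0]

```text
t: 28.25
eef_pos: [535.0, 342.2, 15.2]
tcp_rot: [-3.137, 0.002, 1.603]
ft_force: [0.5, -0.2, -0.7]
opening: 0.497
grip_force: 0.0
```

Request:
move_arm:
  plan:
    - [[0, 0, 0], [0, 0, 0.011], 0]
    - [[0, 0, 0], [0, 0, 0.011], 0]
    - [[0, 0, 0], [0, 0, 0.011], -1]
    - [[0, 0, 0], [0, 0, 0.011], -1]
    - [[0, 0, 0], [0, 0, 0.011], -1]

```text
t: 28.88
eef_pos: [536.5, 343.2, 9.0]
tcp_rot: [3.14, -0.001, 1.603]
ft_force: [1.4, 0.1, -0.9]
opening: 0.241
grip_force: 0.0
```

Request:
move_arm:
  plan:
    - [[0, 0, 0], [0, 0, 0], -1]
    - [[0, 0, 0], [0, 0, -0.03], -1]
    - [[0, 0, 0], [0, 0, -0.08], -1]
    - [[0, 0, 0], [0, 0, -0.13], -1]
    - [[0, 0, 0], [0, 0, -0.165], -1]

```text
t: 29.5
eef_pos: [536.4, 343.2, 175.7]
tcp_rot: [3.14, -0.001, 1.603]
ft_force: [-0.5, -0.2, -0.4]
opening: 0.179
grip_force: 30.0
```

Request:
move_arm:
  plan:
    - [[0, 0, 0], [-0.05, -0.01, 0], -1]
    - [[0, 0, 0], [-0.105, -0.02, 0], -1]
    - [[0, 0, 0], [-0.16, -0.03, 0], -1]
    - [[0, 0, 0], [-0.215, -0.041, 0], -1]
    - [[0, 0, 0], [-0.27, -0.051, 0], -1]

```text
t: 30.12
eef_pos: [493.4, 70.0, 173.4]
tcp_rot: [3.141, -0.0, 1.603]
ft_force: [1.6, -0.1, -0.3]
opening: 0.181
grip_force: 30.0
```

Request:
move_arm:
  plan:
    - [[0, 0, 0], [-0.055, -0.01, 0], -1]
    - [[0, 0, 0], [-0.11, -0.02, 0], -1]
    - [[0, 0, 0], [-0.11, -0.02, 0], -1]
    - [[0, 0, 0], [-0.11, -0.02, 0], -1]

```text
t: 30.62
eef_pos: [477.4, -38.8, 173.2]
tcp_rot: [3.141, -0.0, 1.602]
ft_force: [0.6, 0.1, -1.0]
opening: 0.179
grip_force: 30.0
```

```bash
python3 - <<'E'
from h import *
T,s=tool(); print(s['eef_pos'],s['opening'],np.degrees(s['tcp_rot'][2])); X=T[:3,0];Y=T[:3,1]
p=np.array([469.3,-41.9,79])-10*X-10*Y; go(*p)
p=np.array([469.3,-41.9,79])-10*X+10*Y; go(*p)
w=cam('wrist'); save(w,'w8.png'); cv2.imwrite('pics/w7c.png',np.vstack([cv2.resize(cv2.imread(f'pics/{f}.png')[170:270,200:360],None,fx=3,fy=3,interpolation=cv2.INTER_CUBIC) for f in ('w7','w8')]))
E
```

```text
[477.4369812  -38.75508935 173.22746211] 0.17934891016953458 91.78669875646867
go [-12.9 -18.2  94.2] [0. 0. 0.]
go [-12.9   1.8  94.2] [0. 0. 0.]
```

View pics/w7c.png

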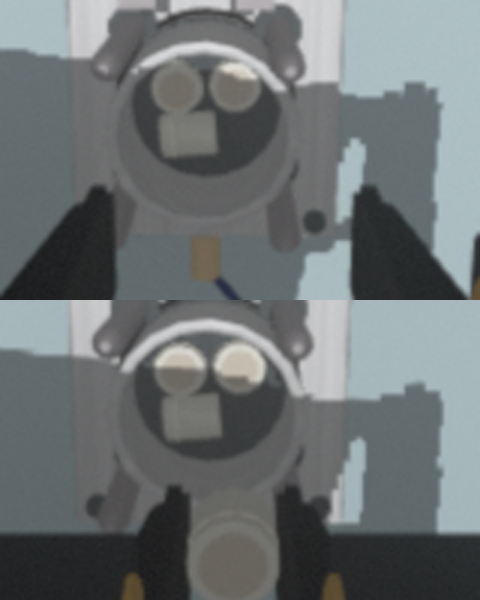

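Two canisters stand at the far side and one lies at near-left, so I'll drop the fourth at near-right.

Request:
move_arm:
  plan:
    - [[0, 0, 0], [-0.012, 0.0045, 0.02], -1]
    - [[0, 0, 0], [-0.012, 0.0045, 0.06], -1]
    - [[0, 0, 0], [-0.012, 0.0045, 0.088], -1]
    - [[0, 0, 0], [-0.012, 0.0045, 0.093], -1]
    - [[0, 0, 0], [-0.012, 0.0045, 0.093], -1]

```text
t: 31.3
eef_pos: [482.6, -50.1, 80.5]
tcp_rot: [3.141, -0.0, 1.604]
ft_force: [0.4, 0.5, 0.4]
opening: 0.181
grip_force: 30.0
```

Request:
move_arm:
  plan:
    - [[0, 0, 0], [0, 0, 0], -0.45]
    - [[0, 0, 0], [0, 0, 0], -0.45]
    - [[0, 0, 0], [0, 0, 0], -0.45]
    - [[0, 0, 0], [0, 0, -0.03], -0.45]
    - [[0, 0, 0], [0, 0, -0.08], -0.2]

```text
t: 31.92
eef_pos: [481.6, -50.8, 160.3]
tcp_rot: [-3.139, -0.001, 1.602]
ft_force: [0.5, -0.8, -0.6]
opening: 0.332
grip_force: 0.0
```

Request:
move_arm:
  plan:
    - [[0, 0, 0], [0.02, 0, -0.02], 0]
    - [[0, 0, 0], [0.02, 0, -0.02], 0]
    - [[0, 0, 0], [0.02, 0, -0.02], 0]

```text
t: 32.3
eef_pos: [481.3, -31.1, 179.4]
tcp_rot: [-3.141, -0.0, 1.603]
ft_force: [0.4, -0.4, 1.1]
opening: 0.5
grip_force: 0.0
```

```bash
python3 - <<'E'
from h import *
T,s=tool(); print(s['eef_pos'],s['opening'])
w=cam('wrist'); save(w,'w9.png')
a=cam('scene');print(*find(a,'canister1'),sep='\n')
go(415.4,350.5,7)
E
```

```text
[481.34386792 -31.06438644 179.42595673] 0.49957892400599485
(0.63, [448.0, 282.0], array([414.7, 351.8]), np.float64(0.74))
go [383.5 -53.6 172.4] [0. 0. 0.]
```

Request:
move_arm:
  plan:
    - [[0, 0, 0], [0.05, -0.008, 0], 0]
    - [[0, 0, 0], [0.105, -0.016, 0], 0]
    - [[0, 0, 0], [0.16, -0.024, 0], 0]
    - [[0, 0, 0], [0.215, -0.032, 0], 0]
    - [[0, 0, 0], [0.27, -0.04, 0], 0]

```text
t: 33.08
eef_pos: [432.6, 239.2, 179.5]
tcp_rot: [-3.141, 0.0, 1.602]
ft_force: [0.5, -0.2, 0.3]
opening: 0.5
grip_force: 0.0
```

Request:
move_arm:
  plan:
    - [[0, 0, 0], [0.055, -0.007, 0], 0]
    - [[0, 0, 0], [0.1135, -0.0136, 0.01], 0]
    - [[0, 0, 0], [0.1135, -0.0136, 0.065], 0]
    - [[0, 0, 0], [0.1135, -0.0136, 0.12], 0]
    - [[0, 0, 0], [0.1135, -0.0136, 0.16], 0]

```text
t: 33.7
eef_pos: [415.2, 350.1, 17.2]
tcp_rot: [-3.139, 0.001, 1.603]
ft_force: [1.7, 0.1, -0.2]
opening: 0.504
grip_force: 0.0
```

Request:
move_arm:
  plan:
    - [[0, 0, 0], [0, 0, 0.012], 0]
    - [[0, 0, 0], [0, 0, 0.012], 0]
    - [[0, 0, 0], [0, 0, 0.012], -1]
    - [[0, 0, 0], [0, 0, 0.012], -1]
    - [[0, 0, 0], [0, 0, 0.012], -1]

```text
t: 34.33
eef_pos: [416.2, 350.9, 9.0]
tcp_rot: [3.14, -0.001, 1.603]
ft_force: [0.9, 0.3, 0.4]
opening: 0.239
grip_force: 0.0
```

Request:
move_arm:
  plan:
    - [[0, 0, 0], [0, 0, 0], -1]
    - [[0, 0, 0], [0, 0, -0.03], -1]
    - [[0, 0, 0], [0, 0, -0.08], -1]
    - [[0, 0, 0], [0, 0, -0.13], -1]
    - [[0, 0, 0], [0, 0, -0.17], -1]

```text
t: 34.95
eef_pos: [415.8, 350.8, 180.3]
tcp_rot: [3.141, -0.001, 1.603]
ft_force: [0.7, 0.1, -0.4]
opening: 0.182
grip_force: 30.0
```

Request:
move_arm:
  plan:
    - [[0, 0, 0], [-0.05, 0.005, 0], -1]
    - [[0, 0, 0], [-0.105, 0.011, 0], -1]
    - [[0, 0, 0], [-0.16, 0.017, 0], -1]
    - [[0, 0, 0], [-0.215, 0.023, 0], -1]
    - [[0, 0, 0], [-0.27, 0.028, 0], -1]

```text
t: 35.58
eef_pos: [452.5, 80.1, 178.4]
tcp_rot: [3.141, -0.0, 1.603]
ft_force: [0.2, 0.2, -0.2]
opening: 0.174
grip_force: 30.0
```

Request:
move_arm:
  plan:
    - [[0, 0, 0], [-0.055, 0.006, 0], -1]
    - [[0, 0, 0], [-0.11, 0.012, 0], -1]
    - [[0, 0, 0], [-0.11, 0.012, 0], -1]
    - [[0, 0, 0], [-0.11, 0.012, 0], -1]

```text
t: 36.08
eef_pos: [467.7, -27.6, 178.1]
tcp_rot: [-3.141, -0.0, 1.602]
ft_force: [-0.8, -0.0, 0.2]
opening: 0.18
grip_force: 30.0
```

```bash
python3 - <<'E'
from h import *
T,s=tool(); print(s['eef_pos'],s['opening'],np.degrees(s['tcp_rot'][2])); go(469.3,-41.9,79)
w=cam('wrist'); save(w,'w10.png'); cv2.imwrite('pics/w10c.png',np.vstack([cv2.resize(cv2.imread(f'pics/{f}.png')[170:270,200:360],None,fx=3,fy=3,interpolation=cv2.INTER_CUBIC) for f in ('w9','w10')]))
E
```

```text
[467.66956238 -27.6372089  178.07587994] 0.1801376451328486 91.78156839415773
go [-14.3   1.2  99.1] [0. 0. 0.]
```

View pics/w10c.png

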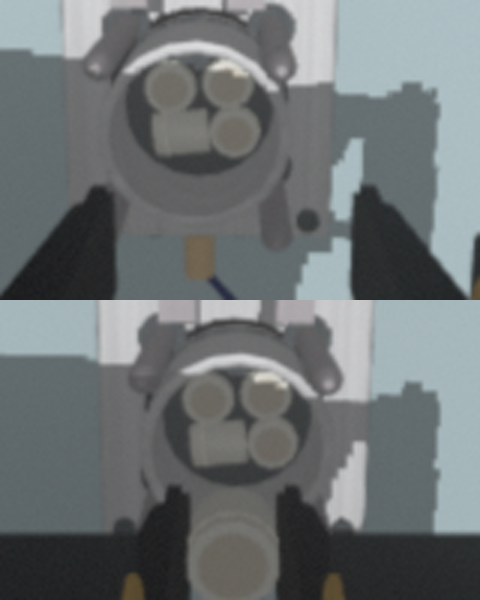

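Four canisters share one layer, so I'll lower the fifth inside the pot at the centre and set it on top.

Request:
move_arm:
  plan:
    - [[0, 0, 0], [-0.0143, 0.0012, 0.01], -1]
    - [[0, 0, 0], [-0.0143, 0.0012, 0.05], -1]
    - [[0, 0, 0], [-0.0143, 0.0012, 0.09], -1]
    - [[0, 0, 0], [-0.0143, 0.0012, 0.1], -1]
    - [[0, 0, 0], [-0.0143, 0.0012, 0.1], -1]

```text
t: 36.75
eef_pos: [469.7, -41.9, 78.0]
tcp_rot: [-3.141, -0.0, 1.603]
ft_force: [-0.7, -0.2, 0.1]
opening: 0.183
grip_force: 30.0
```

Request:
move_arm:
  plan:
    - [[0, 0, 0], [0, 0, 0.01], -1]
    - [[0, 0, 0], [0, 0, 0.02], -1]
    - [[0, 0, 0], [0, 0, 0.026], -1]
    - [[0, 0, 0], [0, 0, 0.029], -1]
    - [[0, 0, 0], [0, 0, 0.029], -1]

```text
t: 37.38
eef_pos: [469.6, -42.0, 49.0]
tcp_rot: [-3.141, -0.0, 1.603]
ft_force: [-0.5, 0.3, -1.0]
opening: 0.181
grip_force: 30.0
```

Request:
move_arm:
  plan:
    - [[0, 0, 0], [0, 0, 0.002], -1]
    - [[0, 0, 0], [0, 0, 0.003], -1]
    - [[0, 0, 0], [0, 0, 0.003], -0.55]
    - [[0, 0, 0], [0, 0, 0.003], -0.55]
    - [[0, 0, 0], [0, 0, 0.003], -0.55]

```text
t: 38.0
eef_pos: [469.7, -42.0, 46.2]
tcp_rot: [3.141, -0.0, 1.603]
ft_force: [-0.1, 0.2, -0.3]
opening: 0.228
grip_force: 0.0
```

Request:
move_arm:
  plan:
    - [[0, 0, 0], [0, 0, -0.01], -0.55]
    - [[0, 0, 0], [0, 0, -0.03], -0.55]
    - [[0, 0, 0], [0, 0, -0.07], -0.55]
    - [[0, 0, 0], [0, 0, -0.12], 0]
    - [[0, 0, 0], [0.01, 0, -0.15], 1]

```text
t: 38.62
eef_pos: [469.6, -32.3, 199.0]
tcp_rot: [3.139, 0.001, 1.602]
ft_force: [0.3, -0.4, 0.2]
opening: 0.376
grip_force: 0.0
```

Request:
move_arm:
  plan:
    - [[0, 0, 0], [0, 0, 0], 1]
    - [[0, 0, 0], [0, 0, 0], 1]
    - [[0, 0, 0], [0, 0, 0], 1]

```text
t: 39.0
eef_pos: [468.9, -32.1, 195.2]
tcp_rot: [-3.14, -0.001, 1.602]
ft_force: [-0.4, 0.0, 0.1]
opening: 0.697
grip_force: 0.0
```

```bash
python3 - <<'E'
from h import *
T,s=tool(); print(s['eef_pos'],s['opening'])
w=cam('wrist'); save(w,'w11.png'); print(find(w,'pot',14)); print(*find(w,'canister1',16+18),sep='\n'); print('sp',find(w,'spacer'))
cv2.imwrite('pics/w11c.png',cv2.resize(w['img'][170:270,200:360,::-1],None,fx=3,fy=3,interpolation=cv2.INTER_CUBIC))
b=cam('side');print(find(b,'spacer'),find(b,'disc')); a=cam('scene');print(find(a,'spacer'),find(a,'disc'))
E
```

```text
[468.8523667  -32.14081066 195.19699831] 0.6968693139861534
[(0.87, [276.0, 220.0], array([470.2, -41.4]), np.float64(0.64)), (0.64, [275.0, 73.0], array([465.2, 113.3]), np.float64(0.5))]
(0.71, [269.0, 193.0], array([458.9, -27.8]), np.float64(0.59))
(0.69, [287.0, 196.0], array([478.7, -28.5]), np.float64(0.62))
(0.68, [293.0, 212.0], array([482.6, -46.7]), np.float64(0.49))
(0.67, [277.0, 205.0], array([470.6, -43.8]), np.float64(0.82))
sp []
[(0.93, [251.0, 149.0], array([ 645.8, -401.5]), np.float64(0.63))] [(0.74, [313.0, 184.0], array([ 449.1, -229.2]), np.float64(0.9))]
[(0.84, [142.0, 170.0], array([ 648.2, -404.6]), np.float64(0.6)), (0.54, [182.0, 146.0], array([ 518.8, -386.2]), np.float64(0.92)), (0.54, [245.0, 163.0], array([ 447.9, -222.5]), np.float64(0.87)), (0.26, [340.0, 207.0], array([410.3,  82.1]), np.float64(0.47))] [(0.73, [246.0, 163.0], array([ 444.2, -227. ]), np.float64(0.91))]
```

View pics/w11c.png

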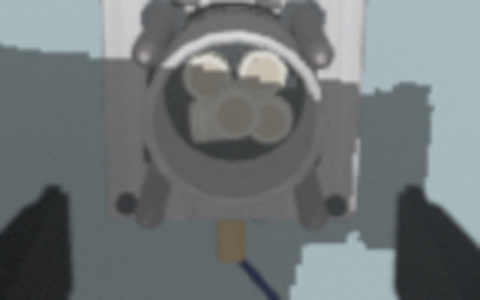

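The fifth canister stands on the others at the centre, which leaves about 7 mm under the seated spacer. Now the spacer.

Request:
move_arm:
  plan:
    - [[0, 0, 0], [-0.05, 0.006, 0], 1]
    - [[0, 0, 0], [-0.105, 0.012, 0], 1]
    - [[0, 0, 0], [-0.16, 0.019, 0], 1]
    - [[0, 0, 0], [-0.215, 0.025, 0], 1]
    - [[0, 0, 0], [-0.27, 0.032, 0], 1]

```text
t: 40.12
eef_pos: [509.9, -302.8, 196.1]
tcp_rot: [3.141, -0.0, 1.603]
ft_force: [0.8, -0.4, -0.4]
opening: 1.0
grip_force: 0.0
```

Request:
move_arm:
  plan:
    - [[0, 0, 0], [-0.05, 0.006, 0], 1]
    - [[0, 0, 0], [-0.07, 0.008, 0], 1]
    - [[0, 0, 0], [-0.07, 0.008, 0], 1]
    - [[0, 0, 0], [-0.07, 0.008, 0], 1]

```text
t: 40.62
eef_pos: [520.0, -369.2, 196.1]
tcp_rot: [-3.141, -0.001, 1.604]
ft_force: [-0.9, 0.5, -0.4]
opening: 0.999
grip_force: 0.0
```

```bash
python3 - <<'E'
from h import *
T,s=tool(); print(s['eef_pos'],s['opening'])
w=cam('wrist'); save(w,'w12.png'); r=find(w,'spacer'); print(r); print('disc',find(w,'disc'))
for x in r:
    if x[3]>.7: go(*x[2],3)
E
```

```text
[ 520.03124838 -369.19476964  196.12727573] 0.9985671996146901
[(0.84, [276.0, 206.0], array([ 521.5, -386.8]), np.float64(0.97)), (0.57, [379.0, 216.0], array([ 651.6, -397.6]), np.float64(0.66))]
disc [(0.71, [215.0, 57.0], array([ 447.8, -226.8]), np.float64(0.96))]
go [-17.4   0.6 193.5] [0. 0. 0.]
```

Request:
move_arm:
  plan:
    - [[0, 0, 0], [-0.0175, 0.0008, 0.03], 1]
    - [[0, 0, 0], [-0.0175, 0.0008, 0.08], 1]
    - [[0, 0, 0], [-0.0175, 0.0008, 0.13], 1]
    - [[0, 0, 0], [-0.0175, 0.0008, 0.165], 1]
    - [[0, 0, 0], [-0.0175, 0.0008, 0.175], 1]

```text
t: 41.4
eef_pos: [521.0, -386.8, 19.4]
tcp_rot: [-3.14, -0.002, 1.603]
ft_force: [0.4, -0.1, -0.4]
opening: 0.997
grip_force: 0.0
```

Request:
move_arm:
  plan:
    - [[0, 0, 0], [0, 0, 0.006], 1]
    - [[0, 0, 0], [0, 0, 0.012], 1]
    - [[0, 0, 0], [0, 0, 0.017], 1]
    - [[0, 0, 0], [0, 0, 0.017], 1]
    - [[0, 0, 0], [0, 0, 0.017], 1]

```text
t: 42.02
eef_pos: [521.6, -388.2, 4.5]
tcp_rot: [3.141, 0.0, 1.603]
ft_force: [1.2, 0.4, 0.6]
opening: 0.998
grip_force: 0.0
```

Request:
move_arm:
  plan:
    - [[0, 0, 0], [0, 0, 0], -1]
    - [[0, 0, 0], [0, 0, 0], -1]
    - [[0, 0, 0], [0, 0, 0], -1]
    - [[0, 0, 0], [0, 0, 0], -1]
    - [[0, 0, 0], [0, 0, 0], -1]

```text
t: 42.65
eef_pos: [521.5, -388.0, 4.1]
tcp_rot: [3.142, -0.0, 1.603]
ft_force: [0.0, -0.2, 0.2]
opening: 0.643
grip_force: 30.0
```

Request:
move_arm:
  plan:
    - [[0, 0, 0], [0, 0, -0.02], -1]
    - [[0, 0, 0], [0, 0, -0.06], -1]
    - [[0, 0, 0], [0, 0, -0.11], -1]
    - [[0, 0, 0], [0, 0, -0.15], -1]
    - [[0, 0, 0], [0, 0, -0.15], -1]

```text
t: 43.28
eef_pos: [522.5, -388.9, 158.8]
tcp_rot: [3.137, 0.005, 1.603]
ft_force: [-0.9, 0.2, -0.5]
opening: 0.642
grip_force: 30.0
```

Request:
move_arm:
  plan:
    - [[0, 0, 0], [0.04, -0.0045, 0], -1]
    - [[0, 0, 0], [0.09, -0.01, 0], -1]
    - [[0, 0, 0], [0.14, -0.016, 0], -1]
    - [[0, 0, 0], [0.19, -0.022, 0], -1]
    - [[0, 0, 0], [0.24, -0.028, 0], -1]

```text
t: 43.9
eef_pos: [485.0, -147.4, 154.0]
tcp_rot: [-3.141, -0.0, 1.602]
ft_force: [0.9, -0.4, 0.0]
opening: 0.643
grip_force: 30.0
```

Request:
move_arm:
  plan:
    - [[0, 0, 0], [0.05, -0.006, 0], -1]
    - [[0, 0, 0], [0.09, -0.011, 0], -1]
    - [[0, 0, 0], [0.1065, -0.0125, 0], -1]
    - [[0, 0, 0], [0.1065, -0.0125, 0], -1]
    - [[0, 0, 0], [0.1065, -0.0125, 0], -1]

```text
t: 44.52
eef_pos: [470.3, -44.0, 154.1]
tcp_rot: [3.141, 0.0, 1.602]
ft_force: [0.1, 0.0, -0.9]
opening: 0.643
grip_force: 30.0
```

```bash
python3 - <<'E'
from h import *
T,s=tool(); print(s['eef_pos'],s['opening'],np.degrees(s['tcp_rot']))
w=cam('wrist'); save(w,'w13.png'); z=s['eef_pos'][2]-4.1
np.savez('w13.npz',E=w['extrinsics'],K=w['K'])
print('spacer',find(w,'spacer',z),'pot',find(w,'pot',14))
cv2.imwrite('pics/w13c.png',cv2.resize(w['img'][120:300,170:390,::-1],None,fx=3,fy=3,interpolation=cv2.INTER_CUBIC))
E
```

```text
[470.26587612 -43.9603194  154.05557909] 0.6425384616753872 [1.79992716e+02 6.13088722e-03 9.17987893e+01]
spacer [(0.65, [275.0, 244.0], array([470. , -43.3]), np.float64(0.72))] pot [(0.73, [274.0, 184.0], array([468.9, -35. ]), np.float64(0.27))]
```

View pics/w13c.png

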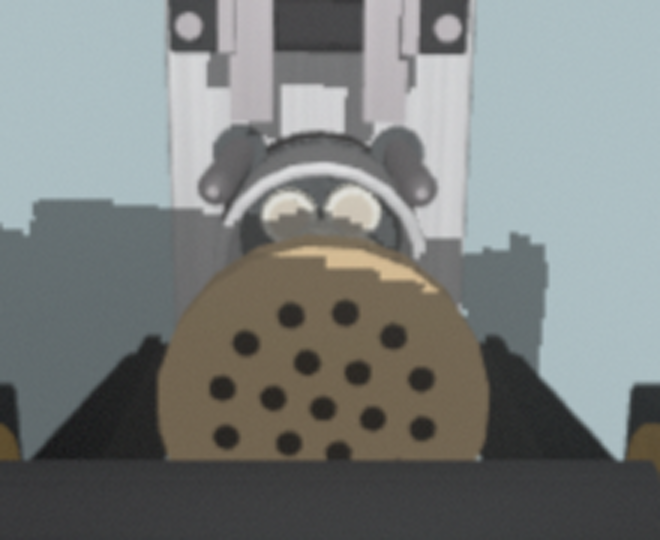

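The spacer hangs level over the pot: its far edge is at crop row 235 (underside of the flange) to 247 (top face), columns 158 to 489. The post tips are at (212,190) and (424,188), and the pot's far rim is at row 162.

```bash
python3 - <<'E'
from h import *
w=dict(np.load('w13.npz')); w={'K':w['K'],'extrinsics':w['E']}
f=lambda x,y,z: at(w,(170+x/3,120+y/3),z)
T,s=tool(); L=lambda X:(T[:3,:3].T@(X-T[:3,3])).round(1); zb=s['eef_pos'][2]-4.1
print(s['eef_pos'])
print('tips',L(f(212,190,93.5)),L(f(424,188,93.5)),'rim far',L(f(322,161,74)))
print('flange low',L(f(323,236,zb+8)),'top',L(f(323,246,zb+18)),'sides',L(f(158,390,zb+18)),L(f(489,390,zb+18)))
E
```

```text
[470.09175863 -43.95203745 153.98657992]
tips [ 28.4 -28.2  60.5] [28.9 26.4 60.5] rim far [33.1  0.1 80. ]
flange low [30.9  0.3 -3.9] top [ 31.4   0.3 -13.9] sides [  3.9 -30.2 -13.9] [  3.9  31.1 -13.9]
```

Request:
move_arm:
  plan:
    - [[0, 0, 0], [0.0015, -0.0009, 0.01], -1]
    - [[0, 0, 0], [0.0015, -0.0009, 0.035], -1]
    - [[0, 0, 0], [0.0015, -0.0009, 0.06], -1]
    - [[0, 0, 0], [0.0015, -0.0009, 0.07], -1]
    - [[0, 0, 0], [0.0015, -0.0009, 0.07], -1]

```text
t: 45.3
eef_pos: [468.7, -41.6, 83.6]
tcp_rot: [-3.14, -0.0, 1.603]
ft_force: [0.2, 0.1, 0.1]
opening: 0.647
grip_force: 30.0
```

Request:
move_arm:
  plan:
    - [[0, 0, 0], [0, 0, 0.004], -1]
    - [[0, 0, 0], [0, 0, 0.008], -1]
    - [[0, 0, 0], [0, 0, 0.011], -1]
    - [[0, 0, 0], [0, 0, 0.0125], -1]
    - [[0, 0, 0], [0, 0, 0.0125], -1]

```text
t: 45.92
eef_pos: [469.2, -41.6, 71.6]
tcp_rot: [3.141, -0.0, 1.603]
ft_force: [1.0, 0.1, -0.9]
opening: 0.645
grip_force: 30.0
```

Request:
move_arm:
  plan:
    - [[0, 0, 0], [0, 0, 0.001], -1]
    - [[0, 0, 0], [0, 0, 0.002], -1]
    - [[0, 0, 0], [0, 0, 0.002], -1]

```text
t: 46.3
eef_pos: [469.2, -41.6, 70.0]
tcp_rot: [3.141, 0.0, 1.603]
ft_force: [-0.0, 0.2, 5.2]
opening: 0.64
grip_force: 30.0
```

Contact came at the expected seated height. I'll release, lift and look.

Request:
move_arm:
  plan:
    - [[0, 0, 0], [0, 0, 0], 1]
    - [[0, 0, 0], [0, 0, 0], 1]
    - [[0, 0, 0], [0, 0, 0], 1]
    - [[0, 0, 0], [0, 0, 0], 1]
    - [[0, 0, 0], [0, 0, 0], 1]

```text
t: 46.92
eef_pos: [468.9, -41.5, 69.6]
tcp_rot: [-3.141, -0.0, 1.603]
ft_force: [-1.0, -0.0, -0.1]
opening: 0.998
grip_force: 0.0
```

Request:
move_arm:
  plan:
    - [[0, 0, 0], [0, 0, -0.02], 1]
    - [[0, 0, 0], [0, 0, -0.06], 1]
    - [[0, 0, 0], [0, 0, -0.11], 1]
    - [[0, 0, 0], [0, 0, -0.13], 1]
    - [[0, 0, 0], [0, 0, -0.13], 1]

```text
t: 47.55
eef_pos: [469.4, -41.6, 200.7]
tcp_rot: [3.139, 0.001, 1.603]
ft_force: [-0.7, 0.6, -0.2]
opening: 1.0
grip_force: 0.0
```

```bash
python3 - <<'E'
from h import *
T,s=tool(); print(s['eef_pos'],s['opening'])
w=cam('wrist'); save(w,'w14.png')
for dz in (58,66,74): print(dz,find(w,'spacer',dz))
print('pot',find(w,'pot',14)); print('disc',[x for n in ('scene','side') for x in find(cam(n),'disc')])
go(448,-207,190)
E
```

```text
[469.39489852 -41.63436152 200.67673191] 1.0003874528930385
58 [(0.73, [276.0, 202.0], array([469.4, -42.3]), np.float64(0.98))]
66 [(0.73, [276.0, 202.0], array([469.6, -40.9]), np.float64(0.96))]
74 [(0.73, [276.0, 202.0], array([469.3, -39.5]), np.float64(0.91))]
pot [(0.54, [280.0, 169.0], array([466.7, -16.3]), np.float64(0.07))]
disc [(0.89, [246.0, 162.0], array([ 445. , -226.6]), np.float64(0.85)), (0.16, [415.0, 292.0], array([538.1, 342.7]), np.float64(0.15)), (0.61, [314.0, 182.0], array([ 448.5, -230.1]), np.float64(0.87))]
go [-164.7  -26.1    9.1] [0. 0. 0.]
```

Request:
move_arm:
  plan:
    - [[0, 0, 0], [-0.045, -0.007, 0.002], 1]
    - [[0, 0, 0], [-0.09, -0.014, 0.005], 1]
    - [[0, 0, 0], [-0.13, -0.02, 0.008], 1]
    - [[0, 0, 0], [-0.165, -0.026, 0.009], 0.2]
    - [[0, 0, 0], [-0.165, -0.026, 0.009], 0]

```text
t: 48.62
eef_pos: [447.9, -209.0, 190.2]
tcp_rot: [-3.141, -0.0, 1.6]
ft_force: [0.2, -0.2, -0.3]
opening: 0.845
grip_force: 0.0
```

Request:
move_arm:
  plan:
    - [[0, 0, 0], [0, 0, 0], 0]
    - [[0, 0, 0], [0, 0, 0], 0]
    - [[0, 0, 0], [0, 0, 0], 0]

```text
t: 49.0
eef_pos: [448.5, -206.6, 190.7]
tcp_rot: [3.141, -0.0, 1.604]
ft_force: [-0.1, -0.8, 0.2]
opening: 0.539
grip_force: 0.0
```

```bash
python3 - <<'E'
from h import *
T,s=tool(); print(s['eef_pos'],s['opening'])
w=cam('wrist'); r=find(w,'disc'); print(r)
w=cam('wrist'); r=find(w,'disc'); print(r); go(*r[0][2],12)
E
```

```text
[ 448.45983963 -206.57806197  190.70137583] 0.5394851523906663
[(0.93, [275.0, 203.0], array([ 446.8, -226.4]), np.float64(0.97))]
[(0.77, [279.0, 202.0], array([ 446.9, -226.3]), np.float64(0.95))]
go [-19.2  -2.1 178.7] [0. 0. 0.]
```

Request:
move_arm:
  plan:
    - [[0, 0, 0], [-0.0195, -0.0022, 0.03], 0]
    - [[0, 0, 0], [-0.0195, -0.0022, 0.08], 0]
    - [[0, 0, 0], [-0.0195, -0.0022, 0.13], 0]
    - [[0, 0, 0], [-0.0195, -0.0022, 0.16], 0]
    - [[0, 0, 0], [-0.0195, -0.0022, 0.168], 0]

```text
t: 49.82
eef_pos: [446.1, -226.4, 21.2]
tcp_rot: [-3.139, -0.002, 1.603]
ft_force: [0.1, 0.2, 0.4]
opening: 0.5
grip_force: 0.0
```

Request:
move_arm:
  plan:
    - [[0, 0, 0], [0, 0, 0.006], 0]
    - [[0, 0, 0], [0, 0, 0.008], 0]
    - [[0, 0, 0], [0, 0, 0.008], 0]
    - [[0, 0, 0], [0, 0, 0.008], -1]
    - [[0, 0, 0], [0, 0, 0.008], -1]

```text
t: 50.45
eef_pos: [446.9, -227.0, 15.0]
tcp_rot: [3.141, 0.0, 1.603]
ft_force: [-0.0, 0.3, -0.4]
opening: 0.345
grip_force: 0.0
```

Request:
move_arm:
  plan:
    - [[0, 0, 0], [0, 0, 0], -1]
    - [[0, 0, 0], [0, 0, 0], -1]
    - [[0, 0, 0], [0, 0, 0], -1]
    - [[0, 0, 0], [0, 0, 0], -1]

```text
t: 50.95
eef_pos: [446.7, -226.9, 14.7]
tcp_rot: [3.141, -0.0, 1.603]
ft_force: [-0.6, -0.7, 1.5]
opening: 0.16
grip_force: 30.0
```

Request:
move_arm:
  plan:
    - [[0, 0, 0], [0, 0, -0.02], -1]
    - [[0, 0, 0], [0, 0, -0.06], -1]
    - [[0, 0, 0], [0, 0, -0.11], -1]
    - [[0, 0, 0], [0, 0, -0.15], -1]
    - [[0, 0, 0], [0, 0, -0.15], -1]

```text
t: 51.58
eef_pos: [447.5, -227.3, 166.9]
tcp_rot: [3.138, 0.003, 1.603]
ft_force: [0.4, 0.4, -2.5]
opening: 0.163
grip_force: 30.0
```

```bash
python3 - <<'E'
from h import *
T,s=tool(); print(s['eef_pos'],s['opening'],s['ft_force']); go(469.4,-41.8,160)
E
```

```text
[ 447.46176636 -227.32973494  166.8675057 ] 0.16287863731543265 [ 0.35013524  0.40597906 -2.52142198]
go [184.8  27.8   6.5] [0. 0. 0.]
```

Request:
move_arm:
  plan:
    - [[0, 0, 0], [0.04, 0.006, 0], -1]
    - [[0, 0, 0], [0.09, 0.014, 0], -1]
    - [[0, 0, 0], [0.14, 0.022, 0], -1]
    - [[0, 0, 0], [0.175, 0.027, 0], -1]
    - [[0, 0, 0], [0.184, 0.0285, 0], -1]

```text
t: 52.2
eef_pos: [468.7, -40.3, 163.4]
tcp_rot: [-3.139, -0.001, 1.605]
ft_force: [-0.1, -0.1, -2.3]
opening: 0.16
grip_force: 30.0
```

Request:
move_arm:
  plan:
    - [[0, 0, 0], [0, 0, 0], -1]
    - [[0, 0, 0], [0, 0, 0], -1]
    - [[0, 0, 0], [0, 0, 0], -1]
    - [[0, 0, 0], [0, 0, 0], -1]

```text
t: 52.7
eef_pos: [469.3, -42.6, 164.6]
tcp_rot: [3.142, -0.0, 1.602]
ft_force: [0.7, 0.3, -2.5]
opening: 0.164
grip_force: 30.0
```

```bash
python3 - <<'E'
from h import *
T,s=tool(); print(s['eef_pos'],s['opening'],s['ft_force']); w=cam('wrist'); save(w,'w15.png')
print('disc',find(w,'disc',s['eef_pos'][2]-14.7)); go(469.4,-42.2,99)
E
```

```text
[469.26037872 -42.62157227 164.58914093] 0.1644112976730357 [ 0.65586582  0.34452347 -2.52995268]
disc [(0.81, [280.0, 225.0], array([469.6, -42.6]), np.float64(0.62))]
go [ 0.2  0.1 65.6] [0. 0. 0.]
```

Request:
move_arm:
  plan:
    - [[0, 0, 0], [0.0003, 0, 0.02], -1]
    - [[0, 0, 0], [0.0003, 0, 0.04], -1]
    - [[0, 0, 0], [0.0003, 0, 0.05], -1]
    - [[0, 0, 0], [0.0003, 0, 0.055], -1]
    - [[0, 0, 0], [0.0003, 0, 0.055], -1]

```text
t: 53.42
eef_pos: [469.4, -41.8, 109.7]
tcp_rot: [3.142, -0.0, 1.603]
ft_force: [-0.9, -0.2, -2.0]
opening: 0.16
grip_force: 30.0
```

Request:
move_arm:
  plan:
    - [[0, 0, 0], [0, 0, 0.003], -1]
    - [[0, 0, 0], [0, 0, 0.006], -1]
    - [[0, 0, 0], [0, 0, 0.008], -1]
    - [[0, 0, 0], [0, 0, 0.0095], -1]
    - [[0, 0, 0], [0, 0, 0.0095], -1]

```text
t: 54.05
eef_pos: [469.3, -41.7, 100.0]
tcp_rot: [-3.141, -0.0, 1.603]
ft_force: [-0.6, -0.2, -1.7]
opening: 0.161
grip_force: 30.0
```

Request:
move_arm:
  plan:
    - [[0, 0, 0], [0, 0, 0.001], -1]
    - [[0, 0, 0], [0, 0, 0.0015], -1]
    - [[0, 0, 0], [0, 0, 0.0015], -1]

```text
t: 54.42
eef_pos: [469.3, -41.7, 98.7]
tcp_rot: [3.141, -0.0, 1.603]
ft_force: [-0.6, -0.0, -1.6]
opening: 0.163
grip_force: 30.0
```

Request:
move_arm:
  plan:
    - [[0, 0, 0], [0, 0, 0.0007], -1]
    - [[0, 0, 0], [0, 0, 0.0007], -1]
    - [[0, 0, 0], [0, 0, 0.0007], -1]

```text
t: 54.8
eef_pos: [469.4, -41.8, 98.6]
tcp_rot: [3.141, 0.0, 1.603]
ft_force: [-2.7, 0.7, 10.3]
opening: 0.163
grip_force: 30.0
```

Request:
move_arm:
  plan:
    - [[0, 0, 0], [0, 0, 0], -0.3]
    - [[0, 0, 0], [0, 0, 0], -0.3]
    - [[0, 0, 0], [0, 0, 0], -0.3]
    - [[0, 0, 0], [0, 0, 0], -0.3]

```text
t: 55.3
eef_pos: [469.3, -41.7, 97.9]
tcp_rot: [-3.142, -0.0, 1.603]
ft_force: [0.6, -0.0, 0.8]
opening: 0.348
grip_force: 0.0
```

Request:
move_arm:
  plan:
    - [[0, 0, 0], [0, 0, -0.01], -0.3]
    - [[0, 0, 0], [0, 0, -0.04], -0.3]
    - [[0, 0, 0], [0, 0, -0.08], -0.3]
    - [[0, 0, 0], [0, 0, -0.11], -0.3]
    - [[0, 0, 0], [0, 0, -0.11], -0.3]

```text
t: 55.92
eef_pos: [470.0, -41.9, 210.3]
tcp_rot: [3.137, 0.001, 1.603]
ft_force: [-0.3, 0.0, -0.6]
opening: 0.351
grip_force: 0.0
```

```bash
python3 - <<'E'
from h import *
T,s=tool(); print(s['eef_pos'],s['opening'],s['ft_force']); w=cam('wrist'); save(w,'w16.png')
print('disc',find(w,'disc',84))
r=[(d['score'],d['uv']) for d in eyes.cut_out(w,'fork_knob')]; print(r)
im=w['img'].max(2); sub=im[:120,255:300]; print(np.c_[np.arange(0,120,4),im[0:120:4,270:288:3]].tolist())
E
```

```text
[470.04824356 -41.8730469  210.28621388] 0.35131379610696295 [-0.27436185  0.02982915 -0.62342649]
disc []
[(0.78, [279.0, 65.9])]
[[0, 193, 191, 189, 191, 191, 192], [4, 195, 191, 190, 192, 191, 193], [8, 194, 194, 190, 194, 190, 193], [12, 194, 193, 191, 193, 191, 194], [16, 196, 193, 191, 193, 191, 194], [20, 197, 192, 189, 192, 192, 194], [24, 150, 67, 65, 67, 133, 195], [28, 65, 68, 73, 70, 68, 142], [32, 69, 72, 76, 75, 72, 95], [36, 63, 72, 75, 77, 70, 113], [40, 53, 60, 66, 60, 51, 135], [44, 54, 51, 52, 54, 50, 164], [48, 59, 52, 53, 51, 58, 192], [52, 105, 72, 56, 71, 140, 196], [56, 107, 107, 106, 105, 142, 196], [60, 187, 129, 116, 135, 194, 197], [64, 197, 196, 196, 196, 194, 196], [68, 197, 195, 196, 197, 193, 196], [72, 197, 197, 196, 196, 194, 197], [76, 196, 195, 197, 196, 195, 194], [80, 196, 195, 197, 197, 194, 196], [84, 196, 194, 197, 195, 194, 197], [88, 195, 195, 196, 196, 194, 197], [92, 193, 193, 194, 195, 194, 194], [96, 194, 195, 195, 195, 194, 195], [100, 190, 191, 192, 191, 190, 191], [104, 193, 193, 193, 191, 191, 192], [108, 191, 190, 190, 190, 190, 192], [112, 193, 192, 192, 193, 192, 193], [116, 190, 191, 190, 191, 190, 190]]
```

View pics/w16.png

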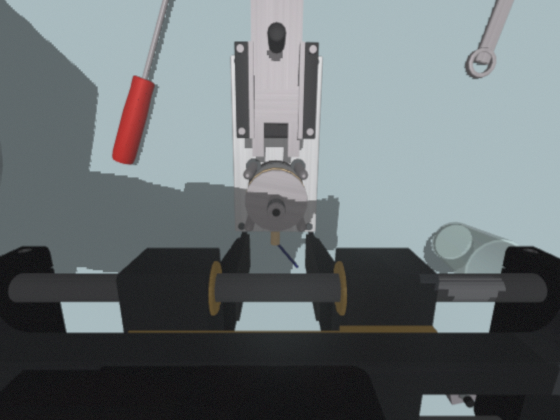

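The disc lies flat in the pocket with the stub at (277,211), and the knob's top is centred at about (276.5,31.5). Next I compute the approach behind the knob.

```bash
python3 - <<'E'
from h import *
T,s=tool(); print(s['eef_pos']); w=cam('wrist'); X,Y=T[:3,0],T[:3,1]; S=np.array([469.4,-41.8,14])
k=at(w,(276.5,31.5+0),136); print('knob',k,(k-S)@X,(k-S)@Y); st=at(w,(277,211),132); print('stub',st)
M=(w['img'].max(2)<85)[15:45,255:300]; n,l,stt,c=cv2.connectedComponentsWithStats(M.astype(np.uint8)); print(stt.tolist(),(c+[255,15]).round(1).tolist())
go(*(S+168*X+np.array([0,0,98])))
E
```

```text
[468.88079323 -41.66552263 207.42060094]
knob [463.9009269   95.16118428 136.        ] 137.10419523852417 -1.2279485148337943
stub [468.3818273  -39.40883008 132.        ]
[[0, 0, 45, 30, 999], [15, 7, 18, 23, 351]] [[276.5, 28.0], [278.5, 33.9]]
go [167.8   0.7  95.2] [0. 0. 0.]
```

Request:
move_arm:
  plan:
    - [[0, 0, 0], [0.045, 0, 0], -1]
    - [[0, 0, 0], [0.09, 0, 0], -1]
    - [[0, 0, 0], [0.135, 0, 0], -1]
    - [[0, 0, 0], [0.168, 0, 0], -1]
    - [[0, 0, 0], [0.168, 0, 0], -1]

```text
t: 56.75
eef_pos: [463.4, 127.7, 207.0]
tcp_rot: [-3.14, 0.0, 1.606]
ft_force: [0.8, -0.3, 0.6]
opening: 0.007
grip_force: 0.0
```

Request:
move_arm:
  plan:
    - [[0, 0, 0], [0, 0, 0.03], -1]
    - [[0, 0, 0], [0, 0, 0.06], -1]
    - [[0, 0, 0], [0, 0, 0.085], -1]
    - [[0, 0, 0], [0, 0, 0.095], -1]
    - [[0, 0, 0], [0, 0, 0.095], -1]

```text
t: 57.38
eef_pos: [463.8, 125.7, 112.5]
tcp_rot: [-3.14, 0.0, 1.602]
ft_force: [0.7, -1.1, 0.1]
opening: 0.002
grip_force: 0.0
```

```bash
python3 - <<'E'
from h import *
T,s=tool(); print(s['eef_pos'],s['opening'],s['ft_force']); S=np.array([469.4,-41.8,14]); print((s['eef_pos']-S)@T[:3,0],(s['eef_pos']-S)@T[:3,1])
E
```

```text
[463.82366644 125.70327751 112.52954571] 0.0023470540940356594 [ 0.7322005  -1.06033595  0.07663339]
167.5859846515288 -0.4552275071978399
```

Request:
move_arm:
  plan:
    - [[0, 0, 0], [-0.015, 0, 0], -1]
    - [[0, 0, 0], [-0.03, 0, 0], -1]
    - [[0, 0, 0], [-0.045, 0, 0], -1]
    - [[0, 0, 0], [-0.058, 0, 0], -1]
    - [[0, 0, 0], [-0.066, 0, 0], -1]

```text
t: 58.0
eef_pos: [466.1, 59.2, 113.1]
tcp_rot: [3.141, -0.0, 1.602]
ft_force: [-0.8, 3.2, 2.1]
opening: 0.006
grip_force: 1.5
```

Request:
move_arm:
  plan:
    - [[0, 0, 0], [-0.003, 0, 0], -1]
    - [[0, 0, 0], [-0.005, 0, 0], -1]
    - [[0, 0, 0], [-0.007, 0, 0], -1]
    - [[0, 0, 0], [-0.007, 0, 0], -1]
    - [[0, 0, 0], [-0.007, 0, 0], -1]

```text
t: 58.62
eef_pos: [466.3, 53.2, 112.9]
tcp_rot: [3.142, 0.0, 1.603]
ft_force: [0.6, 1.0, 1.1]
opening: 0.006
grip_force: 0.4
```

```bash
python3 - <<'E'
from h import *
T,s=tool(); print(s['eef_pos'],s['opening'],s['ft_force']); S=np.array([469.4,-41.8,14]); print((s['eef_pos']-S)@T[:3,0],(s['eef_pos']-S)@T[:3,1])
E
```

```text
[466.29146882  53.24385041 112.87463631] 0.006000547363933491 [0.60220932 0.97851922 1.12915752]
95.08613747100296 -0.03876968131408993
```

Request:
move_arm:
  plan:
    - [[0, 0, 0], [-0.001, 0, 0], -1]
    - [[0, 0, 0], [-0.002, 0, 0], -1]
    - [[0, 0, 0], [-0.002, 0, 0], -1]
    - [[0, 0, 0], [-0.002, 0, 0], -1]

```text
t: 59.12
eef_pos: [466.3, 51.9, 112.9]
tcp_rot: [3.141, -0.001, 1.602]
ft_force: [0.0, 9.5, 0.8]
opening: 0.001
grip_force: 4.7
```

Request:
move_arm:
  plan:
    - [[0, 0, 0], [-0.0007, 0, 0], -1]
    - [[0, 0, 0], [-0.0015, 0, 0], -1]
    - [[0, 0, 0], [-0.0015, 0, 0], -1]

```text
t: 59.5
eef_pos: [466.3, 51.6, 113.0]
tcp_rot: [3.141, -0.003, 1.602]
ft_force: [0.2, 22.8, 1.0]
opening: 0.005
grip_force: 10.8
```

Request:
move_arm:
  plan:
    - [[0, 0, 0], [0.004, 0, 0], -1]
    - [[0, 0, 0], [0.012, 0, 0], -1]
    - [[0, 0, 0], [0.012, 0, -0.03], -1]
    - [[0, 0, 0], [0.012, 0, -0.07], -1]
    - [[0, 0, 0], [0.012, 0, -0.1], -0.5]

```text
t: 60.12
eef_pos: [466.1, 61.8, 214.4]
tcp_rot: [3.141, 0.0, 1.603]
ft_force: [-0.2, -0.4, 0.6]
opening: 0.061
grip_force: 0.0
```

Request:
move_arm:
  plan:
    - [[0, 0, 0], [-0.04, 0, 0], 0]
    - [[0, 0, 0], [-0.08, 0, 0], 0]
    - [[0, 0, 0], [-0.1, 0, 0], 0]
    - [[0, 0, 0], [-0.1, 0, 0], 0]
    - [[0, 0, 0], [-0.1, 0, 0], 0]

```text
t: 60.75
eef_pos: [469.1, -37.7, 212.9]
tcp_rot: [-3.141, -0.0, 1.603]
ft_force: [-1.1, -0.4, 0.2]
opening: 0.49
grip_force: 0.0
```

```bash
python3 - <<'E'
from h import *
T,s=tool(); print(s['eef_pos'],s['opening']); w=cam('wrist'); save(w,'w17.png'); X,Y=T[:3,0],T[:3,1]; S=np.array([469.4,-41.8,14])
print([(d['score'],d['uv'],int(d['mask'].sum())) for d in eyes.cut_out(w,'fork_knob')])
q=proj(w,S+75*X+[0,0,122]).astype(int); print(q)
M=(w['img'].max(2)<85)[q[1]-35:q[1]+35,q[0]-22:q[0]+22]; n,l,stt,c=cv2.connectedComponentsWithStats(M.astype(np.uint8)); print([(stt[i].tolist(),(c[i]+q-[22,35]).round(1).tolist()) for i in range(1,n) if stt[i,4]>80])
go(469.4,-41.8,112)
E
```

```text
[469.07191495 -37.69931257 212.87413766] 0.4897812825875057
[(0.66, [276.4, 148.1], 5749)]
[277 126]
[([15, 29, 15, 17, 206], [277.1, 128.4])]
go [-4.400e+00  1.000e-01  1.009e+02] [0. 0. 0.]
```

Request:
move_arm:
  plan:
    - [[0, 0, 0], [-0.0043, 0.0002, 0.03], 0]
    - [[0, 0, 0], [-0.0043, 0.0002, 0.06], 0]
    - [[0, 0, 0], [-0.0043, 0.0002, 0.09], 0]
    - [[0, 0, 0], [-0.0043, 0.0002, 0.1], 0]
    - [[0, 0, 0], [-0.0043, 0.0002, 0.104], 0]

```text
t: 61.48
eef_pos: [469.7, -42.2, 108.9]
tcp_rot: [-3.141, -0.0, 1.603]
ft_force: [0.2, -0.6, 0.5]
opening: 0.507
grip_force: 0.0
```

Request:
move_arm:
  plan:
    - [[0, 0, 0], [0, 0, 0], 0]
    - [[0, 0, 0], [0, 0, 0], -1]
    - [[0, 0, 0], [0, 0, 0], -1]
    - [[0, 0, 0], [0, 0, 0], -1]
    - [[0, 0, 0], [0, 0, 0], -1]

```text
t: 62.1
eef_pos: [469.4, -42.6, 109.0]
tcp_rot: [-3.142, -0.0, 1.603]
ft_force: [-1.6, -0.3, 2.7]
opening: 0.162
grip_force: 30.0
```

Request:
move_arm:
  plan:
    - [[0, 0, 0], [0, 0, 0], -1]
    - [[0, 0, 0], [0, 0, 0], -1]

```text
t: 62.35
eef_pos: [469.4, -42.6, 109.0]
tcp_rot: [-3.141, -0.0, 1.603]
ft_force: [-1.6, 0.5, 4.2]
opening: 0.158
grip_force: 30.0
```

Request:
move_arm:
  plan:
    - [[0, 0, 0], [0, 0, -0.001], -1]
    - [[0, 0, 0], [0, 0, -0.002], -1]
    - [[0, 0, 0], [0, 0, -0.003], -1]
    - [[0, 0, 0], [0, 0, -0.003], -1]

```text
t: 62.85
eef_pos: [469.6, -42.5, 111.9]
tcp_rot: [3.141, -0.0, 1.603]
ft_force: [0.3, 0.6, -1.7]
opening: 0.157
grip_force: 30.0
```

Request:
move_arm:
  plan:
    - [[0, 0, 0], [0, 0, -0.0005], -1]
    - [[0, 0, 0], [0, 0, -0.001], -1]
    - [[0, 0, 0], [0, 0, -0.001], -1]

```text
t: 63.22
eef_pos: [469.5, -42.5, 112.8]
tcp_rot: [-3.142, -0.0, 1.603]
ft_force: [0.3, -0.0, -5.0]
opening: 0.163
grip_force: 30.0
```

Request:
move_arm:
  plan:
    - [[0, 0, 0], [0, 0, -0.0006], -1]
    - [[0, 0, 0], [0, 0, -0.0012], -1]
    - [[0, 0, 0], [0, 0, -0.0012], -1]

```text
t: 63.6
eef_pos: [469.4, -42.4, 114.0]
tcp_rot: [-3.141, -0.0, 1.603]
ft_force: [1.3, 1.6, -8.8]
opening: 0.16
grip_force: 30.0
```

Request:
move_arm:
  plan:
    - [[0, 0, 0], [0, 0, -0.0005], -1]
    - [[0, 0, 0], [0, 0, -0.0008], -1]
    - [[0, 0, 0], [0, 0, -0.0008], -1]
    - [[0, 0, 0], [0, 0, -0.0008], -1]
    - [[0, 0, 0], [0, 0, -0.0008], -1]

```text
t: 64.22
eef_pos: [469.4, -42.4, 114.8]
tcp_rot: [-3.141, -0.0, 1.603]
ft_force: [1.7, 3.9, -12.0]
opening: 0.163
grip_force: 30.0
```

Request:
move_arm:
  plan:
    - [[0, 0, 0], [0, 0, -0.0004], -1]
    - [[0, 0, 0], [0, 0, -0.0004], -1]
    - [[0, 0, 0], [0, 0, -0.0004], -1]
    - [[0, 0, 0], [0, 0, -0.0004], -1]
    - [[0, 0, 0], [0, 0, -0.0004], -1]

```text
t: 64.85
eef_pos: [469.4, -42.5, 115.3]
tcp_rot: [-3.141, -0.0, 1.603]
ft_force: [1.1, 5.3, -12.7]
opening: 0.16
grip_force: 30.0
```

Request:
move_arm:
  plan:
    - [[0, 0, 0], [0, 0, 0], -1]
    - [[0, 0, 0], [0, 0, 0], -1]
    - [[0, 0, 0], [0, 0, 0], -1]
    - [[0, 0, 0], [0, 0, 0], -1]

```text
t: 65.35
eef_pos: [469.4, -42.4, 115.3]
tcp_rot: [-3.141, -0.0, 1.603]
ft_force: [1.3, 5.5, -13.6]
opening: 0.162
grip_force: 30.0
```

Request:
move_arm:
  plan:
    - [[0, 0, 0], [0, 0, 0.0015], -1]
    - [[0, 0, 0], [0, 0, 0.003], -1]
    - [[0, 0, 0], [0, 0, 0.0045], -1]
    - [[0, 0, 0], [0, 0, 0.006], -1]
    - [[0, 0, 0], [0, 0, 0.006], -1]

```text
t: 65.97
eef_pos: [469.7, -42.7, 109.4]
tcp_rot: [3.141, 0.0, 1.603]
ft_force: [0.3, 0.6, -1.9]
opening: 0.161
grip_force: 30.0
```

Request:
move_arm:
  plan:
    - [[0, 0, 0], [0, 0, 0], -1]
    - [[0, 0, 0], [0, 0, 0], -1]

```text
t: 66.22
eef_pos: [469.6, -42.6, 109.4]
tcp_rot: [3.141, 0.0, 1.603]
ft_force: [-0.7, -0.3, -1.9]
opening: 0.16
grip_force: 30.0
```

Request:
move_arm:
  plan:
    - [[0, 0, 0], [0, 0, 0.0005], -1]
    - [[0, 0, 0], [0, 0, 0.0005], -1]
    - [[0, 0, 0], [0, 0, 0.0003], -0.2]
    - [[0, 0, 0], [0, 0, 0.0003], -0.2]
    - [[0, 0, 0], [0, 0, 0.0003], -0.2]

```text
t: 66.85
eef_pos: [469.5, -42.5, 109.0]
tcp_rot: [3.142, -0.0, 1.603]
ft_force: [0.4, -0.2, -0.6]
opening: 0.384
grip_force: 0.0
```

Request:
move_arm:
  plan:
    - [[0, 0, 0], [0, 0, 0], 0]
    - [[0, 0, 0], [0, 0, -0.01], 0]
    - [[0, 0, 0], [0, 0, -0.04], 0]
    - [[0, 0, 0], [0, 0, -0.08], 0]
    - [[0, 0, 0], [0, 0, -0.104], 0]

```text
t: 67.47
eef_pos: [469.8, -42.6, 215.4]
tcp_rot: [3.139, 0.001, 1.603]
ft_force: [-0.3, -0.1, -0.4]
opening: 0.5
grip_force: 0.0
```

Request:
move_arm:
  plan:
    - [[0, 0, 0], [0.004, 0, 0], 0]
    - [[0, 0, 0], [0.004, 0, 0], 0]
    - [[0, 0, 0], [0.004, 0, 0], 0]
    - [[0, 0, 0], [0.004, 0, 0], 0]

```text
t: 67.97
eef_pos: [469.2, -38.5, 212.4]
tcp_rot: [-3.14, -0.0, 1.603]
ft_force: [-0.1, -0.3, 0.7]
opening: 0.5
grip_force: 0.0
```

```bash
python3 - <<'E'
from h import *
T,s=tool(); print(s['eef_pos'],s['opening'],s['ft_force']); w=cam('wrist'); save(w,'w18.png'); X=T[:3,0]; S=np.array([469.4,-41.8,14])
q=proj(w,S+75*X+[0,0,122]).astype(int); M=(w['img'].max(2)<85)[q[1]-35:q[1]+35,q[0]-22:q[0]+22]; n,l,stt,c=cv2.connectedComponentsWithStats(M.astype(np.uint8)); print(q,[(stt[i].tolist(),(c[i]+q-[22,35]).round(1).tolist()) for i in range(1,n) if stt[i,4]>80])
a=cv2.imread('pics/w17.png').astype(int); d=np.abs(a-w['img'][:,:,::-1].astype(int)).max(2)[60:240,220:340]; print('diff',d.mean(),(d>60).sum())
g=lambda x:cv2.cvtColor(x[60:240,220:340].astype(np.uint8),cv2.COLOR_BGR2GRAY).astype(np.float32)
B=w['img'][:,:,::-1]; print(cv2.phaseCorrelate(g(a),g(B)))
f=lambda y0,y1,x0,x1:cv2.phaseCorrelate(cv2.cvtColor(a[y0:y1,x0:x1].astype(np.uint8),6).astype(np.float32),cv2.cvtColor(B[y0:y1,x0:x1].copy(),6).astype(np.float32))
print('knob',f(105,155,255,300),'stub',f(185,240,245,310))
E
```

```text
[469.20533579 -38.54145038 212.38782271] 0.49965282036084635 [-0.08596602 -0.25429287  0.6848558 ]
[277 125] [([15, 29, 15, 17, 208], [277.0, 127.2])]
diff 2.991157407407407 47
((0.010462761147444155, -0.49304831039370356), 0.959866462636877)
knob ((0.45530116764753714, -1.175211152358031), 0.946832376268175) stub ((0.061014954204637206, -0.01617281472426413), 0.9800524477605467)
```

The fork reads home and the stack is back at its height, so I'm handing in.

```bash
python3 -c "
from h import *
w=cam('side');print('beaker',[(d['score'],d['uv']) for d in eyes.cut_out(w,'beaker')][:1]); print(env.job_done())"
```

```text
beaker [(0.97, [222.4, 202.7])]
the job is handed in; nothing more can be done
None
```

I recharged the dryer and handed the job in at about 68 s; no verdict came back. The pot, all five canisters, the small spacer and the disc are stacked on the seat. The fork is home, the stub was pulled at about 11–12 N for just over a second and let down, and the beaker was not touched.

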